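# Make up two baking kits and restock the yeast lane

## Task

Make up the two baking kits, each thing in a compartment of its own: the blue tray gets the oldest yeast tin (the red one at the front of the sloped lane), laid on its side, and the amber jar; the yellow tray gets the green jar and the copper pastry cutter, with jars and cutter standing upright. Once the red tin lies in the blue tray and the white one has rolled to the front of the lane, load the new green tin into the lane behind it. Set the glass jars down gently, and leave the red-lidded jar where it stands.

Things in the scene. Friction and masses are not known exactly. Their poses are not given: they have to be found in the camera images.
- lane: Sloped steel lane for two tins lying across it, fixed, 74 mm wide (y), 60 between 8 mm high side guides. Floor rises 0.17 rad towards +x; tins roll to the 30 mm high front stop (-x end). Origin on the bench under its middle, z up. Tin centre at the stop: x -43, y 0, z 49 mm; behind it: x 7, z 57. A tin put down, axis along y, at x 9 (z 58) to 32 mm (z 62) rolls to the one in front.
- tray_blue: Blue plastic kit tray fixed to the bench, 152 mm (its x) by 138 mm (its y), walls and dividing rib 16 mm high and 4 mm thick, inner floor 4 mm above the origin. The rib runs along y at x = 0 and makes two compartments, 70 mm (x) by 130 mm (y) inside, centred at x = -37 and +37 mm. Origin at the centre of its underside; z up.
- tray_yellow: Yellow plastic kit tray fixed to the bench, 152 mm (its x) by 138 mm (its y), walls and dividing rib 16 mm high and 4 mm thick, inner floor 4 mm above the origin. The rib runs along y at x = 0 and makes two compartments, 70 mm (x) by 130 mm (y) inside, centred at x = -37 and +37 mm. Origin at the centre of its underside; z up.
- tin_red: Red yeast tin: closed cylinder, 50 mm diameter, 54 mm long, lying on its side, 0.1 to 0.2 kg; rolls freely. Origin at its middle; its y axis is the cylinder's axis (flat ends at y = -27 and +27 mm). Hold it from above by its ends. The oldest one: at the start it lies at the front stop of the lane.
- tin_white: White yeast tin: closed cylinder, 50 mm diameter, 54 mm long, lying on its side, 0.1 to 0.2 kg; rolls freely. Origin at its middle; its y axis is the cylinder's axis (flat ends at y = -27 and +27 mm). Hold it from above by its ends. At the start it lies in the lane behind the red tin and rolls to the front by itself when that is taken out.
- tin_green: Green yeast tin: closed cylinder, 50 mm diameter, 54 mm long, lying on its side, 0.1 to 0.2 kg; rolls freely. Origin at its middle; its y axis is the cylinder's axis (flat ends at y = -27 and +27 mm). Hold it from above by its ends. The new stock: at the start it lies on the bench.
- jar_amber: Amber glass spice jar with an orange lid, paper band round it, 45 mm in diameter and 75 mm tall, standing upright, about 0.16 kg. Origin at the centre of its underside, z up. 
- jar_green: Green glass spice jar with a black lid, paper band round it, 45 mm in diameter and 75 mm tall, standing upright, about 0.16 kg. Origin at the centre of its underside, z up. 
- cutter: Round copper-coloured pastry cutter: a thin ring open at both ends, 50 mm outside diameter, 3.5 mm wall, 45 mm tall, standing on the bench, about 80 g. Origin at the centre of its underside, z up. Grip it across the outside.
- jar_red: White ceramic jar with a red lid, paper band round it, 45 mm in diameter and 75 mm tall, standing upright, about 0.16 kg. Origin at the centre of its underside, z up. Not wanted in either kit; it stays where it stands.
Mind the look-alikes: they are no part of the job. Leave any purple look-alike of the cutter alone. Leave any purple look-alike of the tin_green alone.

How it is judged:
By the outcome, as a careful person would: the job done as asked, in the order asked, and still so for the second after the job is handed in, with the robot touching nothing.
It also fails if it takes over 128 s, if anything falls off the work surface, if the arm or the gripper's body presses on something with over 40 N, if the wrist force passes 120 N, or if a joint passes its speed limit or range.

## Robot

A 6-joint arm with a two-finger parallel gripper is mounted at the origin on the work surface. World frame = base frame: x ahead of the robot, y to its left, z up, the work surface at z = 0. Lengths are in m, angles in degrees, forces in N, time in s.
With the tool pointing down it reaches from about 0.375 to 0.9 m from the base axis. Payload 3.1 kg.
Tool frame: the origin (TCP) lies between the finger pads; the fingertips stand 22 mm ahead of it and the grasp point (between the pads) lies 3 mm ahead of it (bot.tip_extent is the distance from the TCP to the fingertips, in m); y points along the fingers, z is the direction in which the jaws open and shut, and the axes are right-handed (so a half turn about y gives the same grasp; the last joint's range is limited). The gripper opens to 87 mm and grips with 3 to 60 N. Pads are 19 mm wide; open, the fingers measure 117 mm over their backs; the gripper's body (75 mm by 190 mm) begins 51 mm behind the grasp point.
Start: joints at [59.272, 30.224, 82.088, -0, 67.689, -10.227], TCP at [0.219, 0.585, 0.245] pointing down, gripper open.
Joint ranges: [-176.69, 176.69], [-43.24, 126.21], [12.49, 139.97], [-82, 262], [0, 151.66], [-163.58, 163.58]. Speed limits (degrees/s): [159.86, 159.86, 180, 180, 180, 180].

## Interface

Orientations are given as a 3x3 rotation matrix whose columns are the frame's x, y, z axes.
In Python, from rig import bot, eyes, models gives the robot as it stands. The module is installed in compiled form; this text tells all that it offers.
- The arm moves only by the tool arm_command, never from a script. Its arguments are lists of equal length, an entry for each row: "translation": the shift along the tool's x, y, z each as a share of 0.08 m, from -1 to 1, a list of three; "rotation": the turn, a rotation vector about the tool's x, y, z each as a share of 60 degrees, from -1 to 1, a list of three; "grip": the closure, from -1 (fully open) to 1 (shut), so that 0 is half open. In form: {"translation": [[x, y, z], ...], "rotation": [[rx, ry, rz], ...], "grip": [grip, ...]}. A call has 1 to 5 rows; each row is the pose to reach, as a shift and turn from the pose commanded when the call began, along the tool's axes at that moment; what a row does not reach only later rows make up. A row lasts 1/10 s, in which the tool goes at most 50 mm and 8.59 degrees, less where a joint would pass 70% of its speed; a pose out of reach is approached as far as the arm can. A call with a number of a shift or a turn outside -1 to 1 is refused whole. A call with a gripper value outside its range is refused whole. The fingers move at their own pace and stop on an object; the grip force is fixed at half the most. Time passes only in rows, so rows that repeat a pose let the fingers close. It gives the time, the measured TCP pose, the force and the opening at its end, in the units of the state.
- bot.read_state(): the state, without advancing time (a new reading comes with each control period).
- eyes.capture(name): name is "scene" or "top"; returns a dict with "image" (420x560x3 uint8, blue, green, red), "mtx" (3x3 intrinsics, pixels), "dist_coeffs" ([k1, k2, p1, p2, k3] as OpenCV has them; the pictures are not rectified), "rvec" (rotation vector, rad) and "tvec" (3), from world to camera coordinates, as OpenCV has them. Camera axes: x right, y down, z forward; pixel columns grow to the right and rows downward; lengths in m; the calibration is good to about 2 mm. A picture is of the moment at which its call begins. There is no depth.
- bot.hand_in(): hands the job in, once; it reports no verdict.
Trained networks look in the newest picture that a camera, given by its name, has taken for a name from the list of things; names that differ only in an ending like _2 or _b are one class to them, and where a whole thing is asked for, a point or a joint stands for the part that bears it (a point fixed in the world has none). Each returns a list of dicts, best first, with "conf" (0 to 1); they miss things now and then, are a little off and sometimes report something else, mostly with a low value. They report only what shows in the picture. A call takes as long as a camera call. They do not tell look-alikes from the thing itself.
- models.recognise(camera, thing): "extent" ([left, top, right, bottom] as shares, 0 to 1, of the picture: columns of its width, rows of its height, round what is visible of it).
- models.spot_point(camera, thing): "point" ([column, row] as shares, 0 to 1, of the picture: columns of its width, rows of its height: a listed point, or the origin of a listed thing).
The state is a dict: "time_s": time; "joint_positions": joint angles; "qvel": joint speeds; "tau": joint torques, N m; "position": TCP position; "tcp_rot": TCP orientation; "force": force on the tool from outside, world axes, zero at the start; "moment": the same for the moment, N m; "opening": opening from 0.0 (shut) to 1.0 (fully open).
Only numpy, scipy, OpenCV 4.12 (cv2) and the standard library are available. Lean on these libraries where they do the work, as an engineer would, in place of code of your own. Each camera call takes 0.05 s, during which the arm holds its last target. There are 200 camera calls.

## Working session

There is one attempt and no reset: what is moved stays moved. The work goes in short steps, Python scripts to look and compute and a tool call to move; the robot and the scene stay as the last step left them, time stands still between calls to the robot, and variables do not carry over. Pictures are saved under pics/ and viewed, about 12 in all and at most 16, crops included, and the job is handed in when it is done.

Besides the shell and the picture viewer there is one more tool, called after "Request:" as name(argument=value, ...) on one line, values as JSON. arm_command: Moves the arm, as the interface text tells. Shift numbers are shares of 0.08 m and turn numbers shares of 60 degrees, none past 1 either way. Its arguments: {"type":"object","properties":{"translation":{"type":"array"},"rotation":{"type":"array"},"grip":{"type":"array"}},"required":["translation","rotation","grip"]}

```bash
mkdir -p pics; ls; cat > h.py <<'E'
import numpy as np, cv2
from rig import bot, eyes, models
def ray(c,uv):
    p=cv2.undistortPoints(np.array([[uv]],float),np.array(c["mtx"]),np.array(c["dist_coeffs"]))[0,0]
    R=cv2.Rodrigues(np.array(c["rvec"],float))[0]; t=np.array(c["tvec"],float).ravel()
    return -R.T@t, R.T@np.array([p[0],p[1],1.])
def atz(c,uv,z):
    o,d=ray(c,uv); return o+d*(z-o[2])/d[2]
def proj(c,P):
    return cv2.projectPoints(np.array(P,float).reshape(-1,3),np.array(c["rvec"],float),np.array(c["tvec"],float),np.array(c["mtx"]),np.array(c["dist_coeffs"]))[0][:,0]
E
python3 - <<'E'
from h import *
np.set_printoptions(precision=4,suppress=True)
H={"lane":0,"tray_blue":0,"tray_yellow":0,"tin_red":.05,"tin_white":.057,"tin_green":.025,"jar_amber":0,"jar_green":0,"cutter":0,"jar_red":0}
C={}
for n in("top","scene"):
    C[n]=eyes.capture(n); cv2.imwrite(f"pics/{n}0.png",C[n]["image"])
for k,z in H.items():
    for n in C:
        for m in models.spot_point(n,k)[:3]:
            uv=np.array(m["point"])*[560,420]; print(k,n,round(m["conf"],2),uv.round(1),atz(C[n],uv,z)[:2].round(4))
s=bot.read_state();print(s["time_s"],s["position"],s["tcp_rot"],s["force"],s["opening"])
E
```

```text
pics
lane top 0.69 [381.9 254.3] [ 0.4597 -0.3296]
lane scene 0.61 [154.2 246.1] [ 0.4599 -0.3309]
tray_blue top 0.59 [160.1 254.1] [0.4591 0.3214]
tray_blue scene 0.72 [334.2 162.8] [0.4711 0.3266]
tray_yellow top 0.71 [277.4 245.3] [ 0.4855 -0.0227]
tray_yellow scene 0.61 [255.5 205.4] [ 0.4886 -0.014 ]
tin_red top 0.83 [389.3 266. ] [ 0.4274 -0.3395]
tin_red scene 0.71 [142.6 225.4] [ 0.4186 -0.3352]
tin_white top 0.91 [383.9 255.6] [ 0.4567 -0.323 ]
tin_white top 0.25 [155.8 252.4] [0.4645 0.3215]
tin_white scene 0.79 [153.9 235.1] [ 0.4761 -0.3264]
tin_green top 0.75 [311.  177.6] [ 0.6828 -0.1204]
tin_green top 0.66 [306.5 142. ] [ 0.7882 -0.1075]
tin_green scene 0.85 [263.8 258. ] [ 0.6865 -0.1221]
tin_green scene 0.85 [291.1 283.2] [ 0.7906 -0.1133]
jar_amber top 0.58 [353.6 190.3] [ 0.6486 -0.2484]
jar_amber top 0.2 [276.8 244.2] [ 0.4887 -0.0209]
jar_amber scene 0.8 [217.9 274.6] [ 0.6451 -0.2381]
jar_green top 0.53 [186.7 190.1] [0.6481 0.2462]
jar_green scene 0.94 [352.9 203.2] [0.6559 0.2358]
cutter top 0.54 [270.1 174.1] [ 0.6965 -0.0007]
cutter top 0.51 [266.  145.5] [0.7825 0.0117]
cutter scene 0.73 [300.7 246.2] [ 0.696  -0.0045]
cutter scene 0.67 [330.8 264.4] [0.7923 0.0205]
cutter scene 0.57 [333.6 161.4] [0.4641 0.3302]
jar_red top 0.81 [226.3 187.4] [0.6564 0.1291]
jar_red scene 0.96 [332.2 219. ] [0.6689 0.1374]
1.1 [0.2188 0.5854 0.2446] [[ 0.9367  0.      0.3502]
 [-0.3502  0.      0.9367]
 [-0.     -1.      0.    ]] [ 0.7029  0.0528 -0.9687] 0.9977240225220405
```

```bash
python3 - <<'E'
import cv2
a=cv2.imread("pics/top0.png");cv2.imwrite("pics/topc.png",cv2.resize(a[115:305,90:440],None,fx=2.28,fy=2.28,interpolation=cv2.INTER_CUBIC))
a=cv2.imread("pics/scene0.png");cv2.imwrite("pics/scenec.png",cv2.resize(a[120:310,100:420],None,fx=2.5,fy=2.5,interpolation=cv2.INTER_CUBIC))
E
```

```text
(no output)
```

View pics/topc.png

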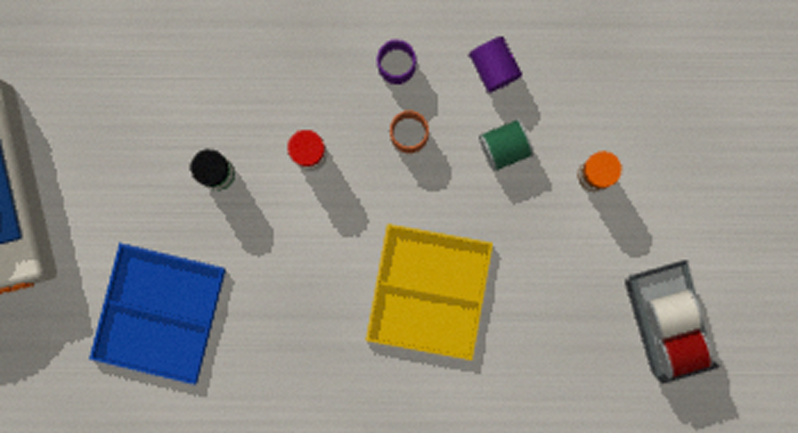

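View pics/scenec.png

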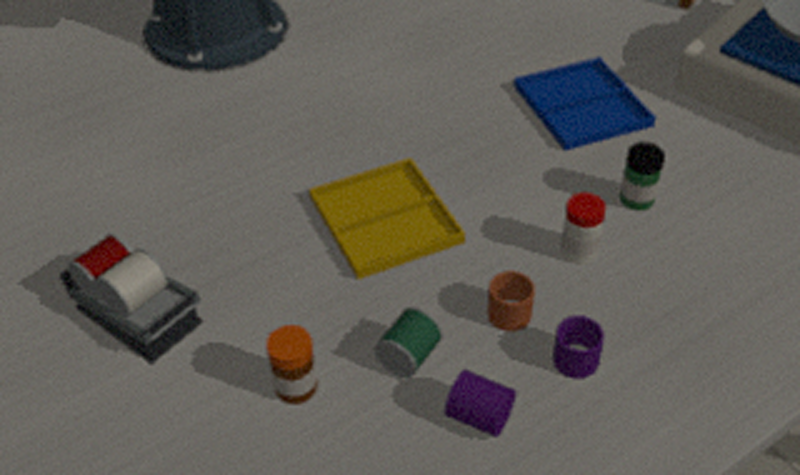

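```bash
cat > fit.py <<'E'
from h import *
from scipy.optimize import minimize
hsvs={"red":[((0,150,40),(6,255,255)),((174,150,40),(180,255,255))],"orange":[((7,190,90),(14,255,255))],"copper":[((5,80,40),(13,215,235))],
"green":[((65,80,20),(90,255,200))],"blue":[((105,150,40),(120,255,255))],"yellow":[((20,150,60),(32,255,255))],"white":[((0,0,200),(180,60,255))],"black":[((0,0,0),(180,255,30))]}
def mask(c,col,ctr,r):
    h=cv2.cvtColor(cv2.GaussianBlur(c["image"],(3,3),0),cv2.COLOR_BGR2HSV); m=np.zeros(h.shape[:2],np.uint8)
    for a,b in hsvs[col]: m|=cv2.inRange(h,a,b)
    w=np.zeros_like(m); cv2.circle(w,tuple(int(v) for v in ctr),r,255,-1); return m&w
def box(sx,sy,z0,z1): return np.array([[x,y,z] for x in(-sx,sx) for y in(-sy,sy) for z in(z0,z1)])
def cyl(r,z0,z1,axis="z"):
    a=np.linspace(0,2*np.pi,40); P=np.array([[r*np.cos(t),r*np.sin(t),z] for t in a for z in(z0,z1)])
    return P if axis=="z" else P[:,[0,2,1]]
def pts(M,p,z=0):
    c,s=np.cos(p[2]),np.sin(p[2]); return M@np.array([[c,s,0],[-s,c,0],[0,0,1]])+[p[0],p[1],z]
S=8
def sil(c,P,shape):
    m=np.zeros((shape[0]*3,shape[1]*3),np.uint8)
    q=cv2.convexHull(((proj(c,P)+.5)*3-.5).astype(np.float32)); cv2.fillConvexPoly(m,np.round(q*16).astype(np.int32),255,shift=4); return m
def fit(cams,col,M,p0,z=0,yaw=True,r=35,hull=True):
    T=[]
    for c in cams:
        m=mask(c,col,proj(c,pts(M,p0,z)).mean(0),r)
        m=cv2.resize(m,None,fx=3,fy=3,interpolation=cv2.INTER_LINEAR); m=(m>127).astype(np.uint8)*255
        n,l,st,_=cv2.connectedComponentsWithStats(m); 
        if n<2: print("nomask",col); continue
        m=(l==1+st[1:,4].argmax()).astype(np.uint8)*255
        if hull:
            k=cv2.findContours(m,cv2.RETR_EXTERNAL,cv2.CHAIN_APPROX_NONE)[0][0]; cv2.fillConvexPoly(m,cv2.convexHull(k),255)
        T.append((c,m))
    def f(v):
        p=[v[0],v[1],v[2] if yaw else p0[2]]; e=0
        for c,m in T:
            s=sil(c,pts(M,p,z),c["image"].shape); e+=1-(s&m>0).sum()/max(1,((s|m)>0).sum())
        return e/len(T)
    n=3 if yaw else 2; best=None
    sx=np.array([p0]+[np.array(p0)+d for d in np.eye(3)[:n]*[[.01],[.01],[.2]][:n]])[:,:n] 
    for _ in range(2):
        o=minimize(f,sx[0],method="Nelder-Mead",options=dict(initial_simplex=sx,xatol=1e-4,fatol=1e-4)); 
        sx=np.array([o.x]+[o.x-d[:n]*[.005,.005,.1][:n] for d in np.eye(3)[:n]])
    return o.x,o.fun
E
python3 - <<'E'
from fit import *
np.set_printoptions(precision=4,suppress=True)
t=eyes.capture("top");s=eyes.capture("scene")
J=[("tray_blue","blue",box(.076,.069,0,.02),(.465,.324,-.2),0,1,40),("tray_yellow","yellow",box(.076,.069,0,.02),(.487,-.018,-.2),0,1,40),
("tin_green","green",cyl(.025,-.027,.027,"y"),(.684,-.121,-.3),.025,1,20),("tin_red","red",cyl(.025,-.027,.027,"y"),(.42,-.337,.3),.049,1,20),
("tin_white","white",cyl(.025,-.027,.027,"y"),(.465,-.325,.3),.057,1,20),("cutter","copper",cyl(.025,0,.045),(.696,-.003,0),0,0,14),
("amber_lid","orange",cyl(.0225,.06,.075),(.647,-.243,0),0,0,20),("red_lid","red",cyl(.0225,.06,.075),(.66,.133,0),0,0,20),("green_lid","black",cyl(.0225,.06,.075),(.65,.24,0),0,0,16)]
for k,col,M,p,z,y,r in J:
    for nm,cs in(("both",[t,s]),("top",[t]),("scene",[s])):
        o,e=fit(cs,col,M,p,z,y,r); print(k,nm,o[:2],np.degrees(o[2:]),round(e,3))
E
```

```text
tray_blue both [0.4645 0.3227] [-13.8486] 0.075
tray_blue top [0.4651 0.3227] [-12.8213] 0.027
tray_blue scene [0.4635 0.324 ] [-15.9929] 0.117
tray_yellow both [ 0.4935 -0.0242] [-9.849] 0.034
tray_yellow top [ 0.493 -0.024] [-10.1853] 0.012
tray_yellow scene [ 0.4941 -0.0236] [-9.7867] 0.055
tin_green both [ 0.6804 -0.1203] [15.4484] 0.35
tin_green top [ 0.6802 -0.1225] [19.0123] 0.244
tin_green scene [ 0.6774 -0.1127] [-35.9495] 0.348
tin_red both [ 0.4163 -0.3394] [10.4599] 0.451
tin_red top [ 0.4179 -0.3455] [19.4361] 0.284
tin_red scene [ 0.3945 -0.3316] [-9.2771] 0.55
nomask white
tin_white both [ 0.4626 -0.3279] [89.2701] 0.699
tin_white top [ 0.4626 -0.3279] [89.2701] 0.699
nomask whiteTraceback (most recent call last):
  File "<stdin>", line 10, in <module>
  File "fit.py", line 38, in fit
    o=minimize(f,sx[0],method="Nelder-Mead",options=dict(initial_simplex=sx,xatol=1e-4,fatol=1e-4));
    res = _minimize_neldermead(fun, x0, args, callback, bounds=bounds,
                               **options)
    fsim[k] = func(sim[k])
              ~~~~^^^^^^^^
    fx = function(np.copy(x), *(wrapper_args + args))
  File "fit.py", line 34, in f
    return e/len(T)
           ~^~~~~~~
ZeroDivisionError: division by zero
```

```bash
python3 - <<'E'
from fit import *
np.set_printoptions(precision=4,suppress=True)
t=eyes.capture("top");s=eyes.capture("scene")
hs={n:cv2.cvtColor(c["image"],cv2.COLOR_BGR2HSV) for n,c in(("t",t),("s",s))}
print(hs["t"][190,182],hs["t"][180,186],hs["s"][183,357],hs["t"][252,386],hs["s"][232,153],hs["t"][186,353])
out=[]
for k,col,M,p,z,y,r in [("cutter","copper",cyl(.025,0,.045),(.696,-.003,0),0,0,14),
("amber_lid","orange",cyl(.0225,.058,.075),(.647,-.243,0),0,0,20),("red_lid","red",cyl(.0225,.058,.075),(.66,.133,0),0,0,20),("green_lid","black",cyl(.0225,.058,.075),(.65,.24,0),0,0,16)]:
    for nm,cs in(("both",[t,s]),("top",[t]),("scene",[s])):
        try: o,e=fit(cs,col,M,p,z,y,r); print(k,nm,o[:2],round(e,3))
        except Exception as E: print(k,nm,E); o=p
        if nm=="both": out.append((cyl(.0225,0,.075) if "lid" in k else M,(o[0],o[1],0),0))
L=np.array([.4593,-.331]);y=np.radians(16.5);R=np.array([[np.cos(y),-np.sin(y)],[np.sin(y),np.cos(y)]])
for x,z in((-.043,.049),(.007,.057)): out.append((cyl(.025,-.027,.027,"y"),(*(L+R@[x,0]),y),z))
out.append((cyl(.025,-.027,.027,"y"),(.6815,-.1215,np.radians(21)),.025))
im=[]
for c,(r0,r1,c0,c1) in((t,(150,285,180,420)),(s,(180,310,120,390))):
    f=4;I=cv2.resize(c["image"],None,fx=f,fy=f,interpolation=cv2.INTER_CUBIC)
    for M,p,z in out:
        q=cv2.convexHull(((proj(c,pts(M,p,z))+.5)*f).astype(np.int32)); cv2.polylines(I,[q],1,(255,255,0),1)
    im.append(cv2.resize(I[r0*f:r1*f,c0*f:c1*f],(790,295 if 0 else int(790*(r1-r0)/(c1-c0)))))
cv2.imwrite("pics/ov1.png",im[0]);cv2.imwrite("pics/ov2.png",im[1])
E
```

```text
[120  28  18] [ 16  17 164] [ 68 136  15] [ 26  26 198] [ 18  30 144] [ 12 250 203]
cutter both [0.6988 0.0023] 0.04
cutter top [0.6984 0.0019] 0.025
cutter scene [0.6978 0.0036] 0.036
amber_lid both [ 0.6447 -0.2367] 0.175
amber_lid top [ 0.6448 -0.2387] 0.133
amber_lid scene [ 0.6449 -0.2364] 0.214
red_lid both [0.6704 0.1304] 0.152
red_lid top [0.6704 0.1304] 0.115
red_lid scene [0.6682 0.135 ] 0.18
green_lid both [0.6435 0.2514] 0.255
green_lid top [0.6445 0.2485] 0.248
green_lid scene [0.6448 0.2532] 0.256
```

View pics/ov1.png

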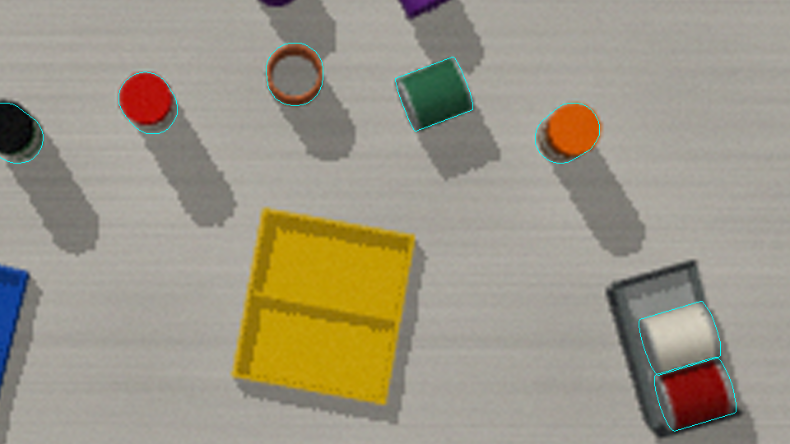

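View pics/ov2.png

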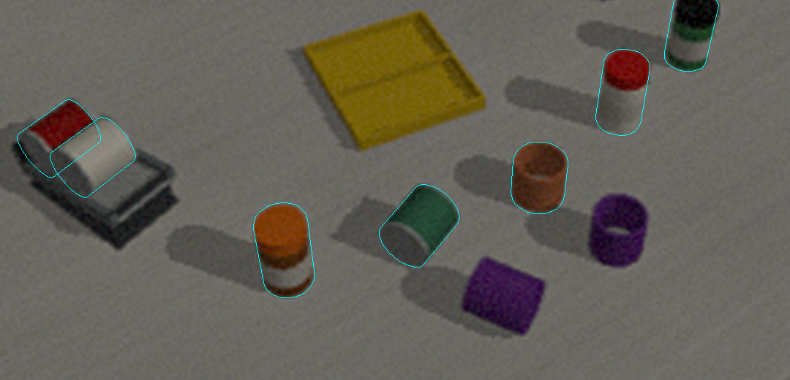

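```bash
python3 - <<'E'
from h import *
t=eyes.capture("top");s=eyes.capture("scene")
for a in((106.7,235.6),):
  for b in((376,138),(373.5,147),(385,150)):
    o1,d1=ray(t,a);o2,d2=ray(s,b);k=np.linalg.lstsq(np.c_[d1,-d2],o2-o1,rcond=None)[0]
    print((o1+k[0]*d1).round(3),(o2+k[1]*d2).round(3))
for z in(.03,.06,.1):print(z,atz(t,(106.7,235.6),z).round(3),atz(t,(112,231),z).round(3),atz(t,(96,160),z).round(3))
E
python3 - <<'E'
import cv2
a=cv2.imread("pics/top0.png");b=cv2.imread("pics/scene0.png")
cv2.imwrite("pics/box.png",cv2.hconcat([cv2.resize(a[130:270,30:160],(390,420)),cv2.resize(b[70:210,340:470],(390,420))]))
E
```

```text
[0.511 0.456 0.073] [0.52  0.464 0.076]
[0.512 0.469 0.032] [0.513 0.47  0.033]
[0.513 0.475 0.014] [0.541 0.502 0.023]
0.03 [0.512 0.47  0.03 ] [0.526 0.455 0.03 ] [0.732 0.506 0.03 ]
0.06 [0.512 0.46  0.06 ] [0.525 0.446 0.06 ] [0.727 0.496 0.06 ]
0.1 [0.511 0.448 0.1  ] [0.523 0.433 0.1  ] [0.72  0.483 0.1  ]
```

View pics/box.png

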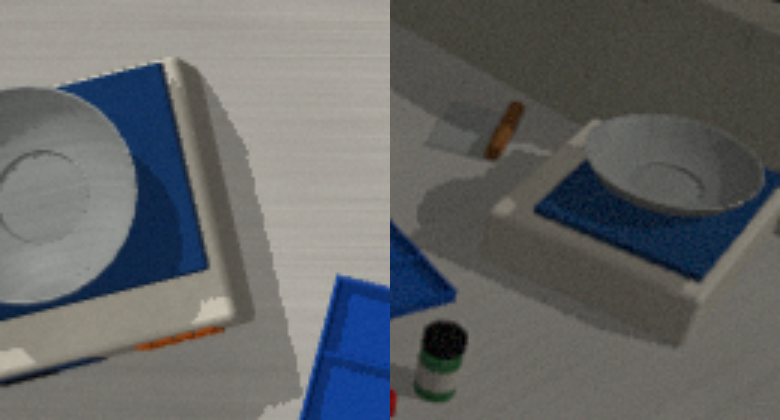

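Request:
arm_command(translation=[[0, 0, 0], [0, 0, 0], [0, 0, 0], [0, 0, 0]], rotation=[[0, -0.12, 0], [0, -0.24, 0], [0, -0.3417, 0], [0, -0.3417, 0]], grip=[-1, -1, -1, -1])

```text
time_s: 1.8
position: [0.2189, 0.5854, 0.2446]
tcp_rot: [[1.0, 0.0, 0.0], [-0.0, -0.0, 1.0], [0.0, -1.0, -0.0]]
force: [-0.5, -0.2, -0.2]
opening: 1.002
```

Request:
arm_command(translation=[[0.33, 0, -0.33], [0.67, 0, -0.67], [1, 0, -1]], rotation=[[0, 0, 0], [0, 0, 0], [0, 0, 0]], grip=[-1, -1, -1])

```text
time_s: 2.1
position: [0.2994, 0.5047, 0.2446]
tcp_rot: [[1.0, 0.0, 0.001], [-0.001, 0.0, 1.0], [0.0, -1.0, 0.0]]
force: [0.5, 1.2, 0.7]
opening: 1.002
```

```bash
python3 -c "
from h import *
s=bot.read_state();print(s['time_s'],s['position'],s['tcp_rot'],s['joint_positions'],s['force'])"
```

```text
2.1 [0.29943018 0.50470589 0.24457738] [[ 9.99998913e-01  3.23407119e-04  1.43886421e-03]
 [-1.43891034e-03  1.42459089e-04  9.99998955e-01]
 [ 3.23201802e-04 -9.99999938e-01  1.42924287e-04]] [ 4.84214705e+01  2.72588748e+01  8.77246391e+01 -9.31742716e-03
  6.49980833e+01 -4.14921507e+01] [0.49427711 1.16793734 0.66413693]
```

Request:
arm_command(translation=[[0.33, 0, -0.33], [0.67, 0, -0.67], [1, 0, -1]], rotation=[[0, 0, 0], [0, 0, 0], [0, 0, 0]], grip=[-1, -1, -1])

```text
time_s: 2.4
position: [0.3799, 0.4243, 0.2447]
tcp_rot: [[1.0, 0.0, 0.003], [-0.003, 0.0, 1.0], [0.0, -1.0, 0.0]]
force: [0.3, 0.6, 0.1]
opening: 0.998
```

Request:
arm_command(translation=[[0.25, 0, -0.5], [0.49, 0, -1]], rotation=[[0, 0, 0], [0, 0, 0]], grip=[-1, -1])

```text
time_s: 2.6
position: [0.4191, 0.3442, 0.2446]
tcp_rot: [[1.0, 0.001, 0.002], [-0.002, 0.0, 1.0], [0.001, -1.0, 0.0]]
force: [0.7, -0.4, 0.2]
opening: 1.001
```

Request:
arm_command(translation=[[0, 0, -0.5], [0, 0, -1]], rotation=[[0, 0, 0], [0, 0, 0]], grip=[-1, -1])

```text
time_s: 2.8
position: [0.4187, 0.2638, 0.2446]
tcp_rot: [[1.0, 0.001, 0.003], [-0.003, 0.0, 1.0], [0.001, -1.0, 0.0]]
force: [0.4, -0.3, 0.7]
opening: 1.001
```

Request:
arm_command(translation=[[0, 0, -0.5], [0, 0, -1]], rotation=[[0, 0, 0], [0, 0, 0]], grip=[-1, -1])

```text
time_s: 3.0
position: [0.418, 0.1839, 0.2448]
tcp_rot: [[1.0, 0.001, 0.002], [-0.002, 0.0, 1.0], [0.001, -1.0, 0.0]]
force: [1.1, -0.1, 0.6]
opening: 0.998
```

Request:
arm_command(translation=[[0, 0, -0.5], [0, 0, -1]], rotation=[[0, 0, 0], [0, 0, 0]], grip=[-1, -1])

```text
time_s: 3.2
position: [0.4181, 0.1039, 0.2448]
tcp_rot: [[1.0, 0.001, 0.002], [-0.002, -0.0, 1.0], [0.001, -1.0, -0.0]]
force: [0.5, -0.7, 0.1]
opening: 1.003
```

Request:
arm_command(translation=[[0, 0, -0.5], [0, 0, -1]], rotation=[[0, 0, 0], [0, 0, 0]], grip=[-1, -1])

```text
time_s: 3.4
position: [0.4181, 0.0238, 0.2449]
tcp_rot: [[1.0, 0.001, 0.003], [-0.003, -0.0, 1.0], [0.001, -1.0, -0.0]]
force: [0.7, -1.2, -0.2]
opening: 1.001
```

Request:
arm_command(translation=[[0, 0, -0.5], [0, 0, -1]], rotation=[[0, 0, 0], [0, 0, 0]], grip=[-1, -1])

```text
time_s: 3.6
position: [0.418, -0.0562, 0.2449]
tcp_rot: [[1.0, 0.001, 0.003], [-0.003, -0.0, 1.0], [0.001, -1.0, -0.0]]
force: [1.1, 0.4, 1.1]
opening: 1.0
```

Request:
arm_command(translation=[[0, 0, -0.5], [0, 0, -1]], rotation=[[0, 0, 0], [0, 0, 0]], grip=[-1, -1])

```text
time_s: 3.8
position: [0.418, -0.1363, 0.2449]
tcp_rot: [[1.0, 0.001, 0.003], [-0.003, -0.0, 1.0], [0.001, -1.0, -0.0]]
force: [1.1, 0.5, -0.1]
opening: 1.0
```

Request:
arm_command(translation=[[0, 0, -0.5], [0, 0, -1]], rotation=[[0, 0, 0], [0, 0, 0]], grip=[-1, -1])

```text
time_s: 4.0
position: [0.4179, -0.2164, 0.2448]
tcp_rot: [[1.0, 0.001, 0.003], [-0.003, -0.0, 1.0], [0.001, -1.0, -0.0]]
force: [-0.3, 0.4, 0.2]
opening: 0.998
```

Request:
arm_command(translation=[[0, 0, -0.5], [0, 0, -1]], rotation=[[0, 0, 0], [0, 0, 0]], grip=[-1, -1])

```text
time_s: 4.2
position: [0.4179, -0.2964, 0.2447]
tcp_rot: [[1.0, 0.0, 0.003], [-0.003, -0.0, 1.0], [0.0, -1.0, -0.0]]
force: [1.1, -0.9, -0.8]
opening: 0.999
```

Request:
arm_command(translation=[[0, 0.3, -0.3], [0, 0.7, -0.6075], [0, 1, -0.6075], [0, 1, -0.6075]], rotation=[[0, -0.1, 0], [0, -0.2, 0], [0, -0.275, 0], [0, -0.275, 0]], grip=[-1, -1, -1, -1])

```text
time_s: 4.6
position: [0.4163, -0.3422, 0.1616]
tcp_rot: [[0.96, -0.005, -0.28], [0.28, 0.006, 0.96], [-0.003, -1.0, 0.007]]
force: [0.6, 0.2, -0.9]
opening: 1.001
```

Request:
arm_command(translation=[[0, 0.3, 0], [0, 0.6, 0], [0, 0.82, 0]], rotation=[[0, 0, 0], [0, 0, 0], [0, 0, 0]], grip=[-1, -1, -1])

```text
time_s: 4.9
position: [0.4185, -0.3429, 0.0993]
tcp_rot: [[0.96, 0.001, -0.281], [0.281, -0.001, 0.96], [0.0, -1.0, -0.001]]
force: [0.8, -0.7, 0.7]
opening: 1.003
```

Request:
arm_command(translation=[[0, 0.2, 0], [0, 0.4, 0], [0, 0.5, 0], [0, 0.5, 0]], rotation=[[0, 0, 0], [0, 0, 0], [0, 0, 0], [0, 0, 0]], grip=[-1, -1, -1, -1])

```text
time_s: 5.3
position: [0.4182, -0.3428, 0.059]
tcp_rot: [[0.959, -0.0, -0.283], [0.283, 0.001, 0.959], [-0.0, -1.0, 0.001]]
force: [0.9, 0.4, 0.9]
opening: 1.003
```

```bash
python3 -c "
from h import *
np.set_printoptions(precision=4,suppress=True)
s=bot.read_state();print(s['time_s'],s['position'],s['tcp_rot'],s['joint_positions'],s['force'])
a=eyes.capture('top')['image'];b=eyes.capture('scene')['image']
cv2.imwrite('pics/g1.png',cv2.hconcat([cv2.resize(a[215:305,340:430],(390,390),interpolation=2),cv2.resize(b[180:280,110:210],(390,390),interpolation=2)]))"
```

```text
5.3 [ 0.4182 -0.3428  0.059 ] [[ 0.9592 -0.0005 -0.2829]
 [ 0.2829  0.0006  0.9592]
 [-0.0003 -1.      0.0007]] [ -51.187    40.3416  102.0312    0.0028   37.6708 -157.6207] [0.8624 0.4014 0.8809]
```

View pics/g1.png

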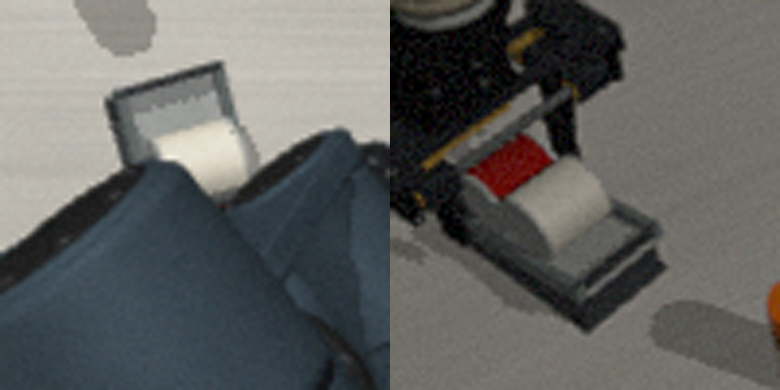

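Gripper straddles the red tin (right crop, about (510,165)); white lies behind. Closing.

Request:
arm_command(translation=[[0, 0, 0], [0, 0, 0], [0, 0, 0], [0, 0, 0], [0, 0, 0]], rotation=[[0, 0, 0], [0, 0, 0], [0, 0, 0], [0, 0, 0], [0, 0, 0]], grip=[1, 1, 1, 1, 1])

```text
time_s: 5.9
position: [0.4178, -0.3426, 0.059]
tcp_rot: [[0.959, -0.001, -0.284], [0.284, 0.001, 0.959], [-0.0, -1.0, 0.001]]
force: [0.8, 2.6, 1.5]
opening: 0.634
```

Request:
arm_command(translation=[[0, 0, 0], [0, 0, 0], [0, 0, 0]], rotation=[[0, 0, 0], [0, 0, 0], [0, 0, 0]], grip=[1, 1, 1])

```text
time_s: 6.2
position: [0.4178, -0.3425, 0.059]
tcp_rot: [[0.959, -0.001, -0.284], [0.284, 0.001, 0.959], [-0.0, -1.0, 0.001]]
force: [-0.1, 2.6, 3.5]
opening: 0.616
```

Request:
arm_command(translation=[[0, -0.1, 0], [0, -0.25, 0], [0, -0.5, 0], [0, -0.75, 0], [0, -1, 0]], rotation=[[0, 0, 0], [0, 0, 0], [0, 0, 0], [0, 0, 0], [0, 0, 0]], grip=[1, 1, 1, 1, 1])

```text
time_s: 6.7
position: [0.4183, -0.3438, 0.1405]
tcp_rot: [[0.959, 0.001, -0.284], [0.284, -0.002, 0.959], [0.0, -1.0, -0.002]]
force: [0.0, 0.7, -1.4]
opening: 0.617
```

Request:
arm_command(translation=[[0, -0.25, 0], [0, -0.5, 0], [0, -0.75, 0]], rotation=[[0, 0.1, 0], [0, 0.2, 0], [0, 0.275, 0]], grip=[1, 1, 1])

```text
time_s: 7.0
position: [0.4181, -0.3436, 0.2008]
tcp_rot: [[1.0, 0.001, 0.004], [-0.004, -0.002, 1.0], [0.001, -1.0, -0.002]]
force: [-1.2, 0.1, -1.7]
opening: 0.62
```

Request:
arm_command(translation=[[0, 0, 0.25], [0, 0, 0.6], [0, 0, 1]], rotation=[[0, 0, 0], [0, 0, 0], [0, 0, 0]], grip=[1, 1, 1])

```text
time_s: 7.3
position: [0.4184, -0.2637, 0.2002]
tcp_rot: [[1.0, 0.002, 0.001], [-0.001, -0.003, 1.0], [0.002, -1.0, -0.003]]
force: [0.0, 1.1, -1.8]
opening: 0.614
```

Request:
arm_command(translation=[[0, 0, 0.35], [0, 0, 0.7], [0, 0, 1]], rotation=[[0, 0, 0], [0, 0, 0], [0, 0, 0]], grip=[1, 1, 1])

```text
time_s: 7.6
position: [0.418, -0.1822, 0.1999]
tcp_rot: [[1.0, 0.001, -0.0], [0.0, -0.001, 1.0], [0.001, -1.0, -0.001]]
force: [0.4, -0.3, -2.1]
opening: 0.618
```

Request:
arm_command(translation=[[0, 0, 0.35], [0, 0, 0.7], [0, 0, 1]], rotation=[[0, 0, 0], [0, 0, 0], [0, 0, 0]], grip=[1, 1, 1])

```text
time_s: 7.9
position: [0.4181, -0.1022, 0.1998]
tcp_rot: [[1.0, 0.002, -0.0], [0.0, -0.001, 1.0], [0.002, -1.0, -0.001]]
force: [-0.1, -0.3, -0.9]
opening: 0.614
```

Request:
arm_command(translation=[[0, 0, 0.35], [0, 0, 0.7], [0, 0, 1]], rotation=[[0, 0, 0], [0, 0, 0], [0, 0, 0]], grip=[1, 1, 1])

```text
time_s: 8.2
position: [0.4183, -0.0222, 0.1999]
tcp_rot: [[1.0, 0.002, -0.0], [0.0, -0.001, 1.0], [0.002, -1.0, -0.001]]
force: [1.2, -0.6, -1.6]
opening: 0.618
```

Request:
arm_command(translation=[[0, 0, 0.35], [0, 0, 0.7], [0, 0, 1]], rotation=[[0, 0, 0], [0, 0, 0], [0, 0, 0]], grip=[1, 1, 1])

```text
time_s: 8.5
position: [0.4184, 0.0578, 0.1999]
tcp_rot: [[1.0, 0.002, -0.0], [0.0, -0.001, 1.0], [0.002, -1.0, -0.001]]
force: [0.4, 0.1, -1.4]
opening: 0.616
```

Request:
arm_command(translation=[[0, 0, 0.35], [0, 0, 0.7], [0, 0, 1]], rotation=[[0, 0, 0], [0, 0, 0], [0, 0, 0]], grip=[1, 1, 1])

```text
time_s: 8.8
position: [0.4185, 0.138, 0.1999]
tcp_rot: [[1.0, 0.003, -0.001], [0.001, -0.0, 1.0], [0.003, -1.0, -0.0]]
force: [0.0, 0.1, -1.0]
opening: 0.62
```

Request:
arm_command(translation=[[0, 0, 0.35], [0, 0, 0.7], [0, 0, 1]], rotation=[[0, 0, 0], [0, 0, 0], [0, 0, 0]], grip=[1, 1, 1])

```text
time_s: 9.1
position: [0.4186, 0.2181, 0.2]
tcp_rot: [[1.0, 0.003, -0.001], [0.001, 0.0, 1.0], [0.003, -1.0, 0.0]]
force: [-0.1, -0.6, -1.6]
opening: 0.616
```

Request:
arm_command(translation=[[0, 0, 0.35], [0, 0, 0.7], [0, 0, 1]], rotation=[[0, 0, 0], [0, 0, 0], [0, 0, 0]], grip=[1, 1, 1])

```text
time_s: 9.4
position: [0.4185, 0.2982, 0.2]
tcp_rot: [[1.0, 0.002, -0.001], [0.001, 0.001, 1.0], [0.002, -1.0, 0.001]]
force: [-0.2, -0.4, -1.9]
opening: 0.618
```

Request:
arm_command(translation=[[0.07, 0.2, 0.2], [0.136, 0.5, 0.4], [0.136, 0.8, 0.4275], [0.136, 1, 0.4275], [0.136, 1, 0.4275]], rotation=[[0, 0.07, 0], [0, 0.15, 0], [0, 0.217, 0], [0, 0.217, 0], [0, 0.217, 0]], grip=[1, 1, 1, 1, 1])

```text
time_s: 9.9
position: [0.4279, 0.3305, 0.1176]
tcp_rot: [[0.974, -0.003, 0.225], [-0.225, -0.002, 0.974], [-0.003, -1.0, -0.003]]
force: [-0.7, 0.4, -1.7]
opening: 0.617
```

```bash
python3 -c "
from h import *
np.set_printoptions(precision=4,suppress=True)
s=bot.read_state();print(s['time_s'],s['position'],s['tcp_rot'],s['joint_positions'],s['force'],s['opening'])
c=eyes.capture('top');eyes.capture('scene')
a=c['image'];b=eyes.capture('scene')['image']
cv2.imwrite('pics/g2.png',cv2.hconcat([cv2.resize(a[215:305,340:430],(390,390),interpolation=2),cv2.resize(b[80:220,260:400],(390,390),interpolation=2)]))"
```

```text
9.9 [0.4279 0.3305 0.1176] [[ 0.9744 -0.0031  0.2247]
 [-0.2247 -0.0019  0.9744]
 [-0.0026 -1.     -0.0025]] [ 25.8434  34.5529 100.3758  -0.0251  45.2794 -51.1538] [-0.7158  0.408  -1.6899] 0.6170212116415914
```

View pics/g2.png

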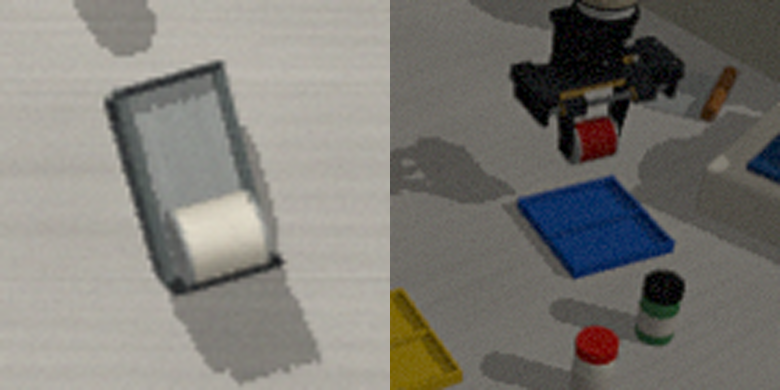

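Request:
arm_command(translation=[[0, 0.25, 0], [0, 0.5, 0], [0, 0.7, 0], [0, 0.85, 0], [0, 0.9, 0]], rotation=[[0, 0, 0], [0, 0, 0], [0, 0, 0], [0, 0, 0], [0, 0, 0]], grip=[1, 1, 1, 1, 1])

```text
time_s: 10.55
position: [0.4292, 0.331, 0.0469]
tcp_rot: [[0.974, 0.0, 0.225], [-0.225, 0.0, 0.974], [0.0, -1.0, 0.0]]
force: [-0.9, -0.2, -1.1]
opening: 0.619
```

Request:
arm_command(translation=[[0, 0.03, 0], [0, 0.06, 0], [0, 0.09, 0], [0, 0.09, 0], [0, 0.09, 0]], rotation=[[0, 0, 0], [0, 0, 0], [0, 0, 0], [0, 0, 0], [0, 0, 0]], grip=[1, 1, 1, 1, 1])

```text
time_s: 11.05
position: [0.4291, 0.3311, 0.04]
tcp_rot: [[0.974, 0.0, 0.225], [-0.225, 0.0, 0.974], [0.0, -1.0, 0.0]]
force: [0.6, -0.6, -2.4]
opening: 0.618
```

Request:
arm_command(translation=[[0, 0, 0], [0, 0, 0], [0, 0, 0], [0, 0, 0], [0, 0, 0]], rotation=[[0, 0, 0], [0, 0, 0], [0, 0, 0], [0, 0, 0], [0, 0, 0]], grip=[-0.35, -0.45, -0.55, -0.55, -0.55])

```text
time_s: 11.55
position: [0.429, 0.331, 0.0398]
tcp_rot: [[0.974, 0.0, 0.225], [-0.225, 0.0, 0.974], [0.0, -1.0, 0.0]]
force: [-0.4, -0.9, 0.5]
opening: 0.77
```

Request:
arm_command(translation=[[0, -0.2, 0], [0, -0.6, 0], [0, -1, 0]], rotation=[[0, 0, 0], [0, 0, 0], [0, 0, 0]], grip=[-0.55, -0.55, -0.55])

```text
time_s: 11.85
position: [0.4284, 0.3307, 0.12]
tcp_rot: [[0.974, -0.002, 0.225], [-0.225, -0.001, 0.974], [-0.002, -1.0, -0.001]]
force: [0.4, 0.2, 0.5]
opening: 0.775
```

Request:
arm_command(translation=[[0, -0.33, 0], [0, -0.7, 0], [0, -1, 0]], rotation=[[0, -0.07, 0], [0, -0.15, 0], [0, -0.217, 0]], grip=[-1, -1, -1])

```text
time_s: 12.15
position: [0.429, 0.3311, 0.2014]
tcp_rot: [[1.0, 0.001, -0.003], [0.003, 0.001, 1.0], [0.001, -1.0, 0.001]]
force: [0.3, 0.3, -0.6]
opening: 0.951
```

Request:
arm_command(translation=[[0.33, 0, -0.33], [0.67, 0, -0.67], [1, 0, -1]], rotation=[[0, 0, 0], [0, 0, 0], [0, 0, 0]], grip=[-1, -1, -1])

```text
time_s: 12.45
position: [0.5096, 0.2503, 0.2003]
tcp_rot: [[1.0, 0.001, -0.001], [0.001, 0.0, 1.0], [0.001, -1.0, 0.0]]
force: [0.1, -0.7, -0.5]
opening: 0.998
```

Request:
arm_command(translation=[[0.5, 0, 0], [1, 0, 0]], rotation=[[0, 0, 0], [0, 0, 0]], grip=[-1, -1])

```text
time_s: 12.65
position: [0.5898, 0.2498, 0.1999]
tcp_rot: [[1.0, -0.001, 0.001], [-0.001, -0.0, 1.0], [-0.001, -1.0, -0.0]]
force: [-0.1, 0.5, 0.6]
opening: 1.006
```

Request:
arm_command(translation=[[0.4, 0, 0], [0.6875, 0.3, -0.0125], [0.6875, 0.7, -0.0125], [0.6875, 1, -0.0125], [0.6875, 1, -0.0125]], rotation=[[0, 0, 0], [0, 0, 0], [0, 0, 0], [0, 0, 0], [0, 0, 0]], grip=[-1, -1, -1, -1, -1])

```text
time_s: 13.15
position: [0.6407, 0.2491, 0.1152]
tcp_rot: [[1.0, -0.01, 0.0], [-0.0, -0.002, 1.0], [-0.01, -1.0, -0.002]]
force: [0.0, 0.2, -0.2]
opening: 1.002
```

Request:
arm_command(translation=[[0, 0.25, 0], [0, 0.5, 0], [0, 0.75, 0], [0, 0.935, 0], [0, 0.935, 0]], rotation=[[0, 0, 0], [0, 0, 0], [0, 0, 0], [0, 0, 0], [0, 0, 0]], grip=[-1, -1, -1, -1, -1])

```text
time_s: 13.65
position: [0.6427, 0.2498, 0.0436]
tcp_rot: [[1.0, -0.003, -0.0], [0.0, -0.001, 1.0], [-0.003, -1.0, -0.001]]
force: [-1.0, 0.4, 0.2]
opening: 1.003
```

```bash
python3 -c "
from h import *
np.set_printoptions(precision=4,suppress=True)
s=bot.read_state();print(s['time_s'],s['position'],s['joint_positions'],s['force'],s['opening'])
a=eyes.capture('top')['image'];b=eyes.capture('scene')['image']
cv2.imwrite('pics/g3.png',cv2.hconcat([cv2.resize(a[160:300,120:260],(390,390),interpolation=2),cv2.resize(b[120:240,280:400],(390,390),interpolation=2)]))"
```

```text
13.65 [0.6427 0.2498 0.0436] [ 11.9789  49.1077  79.1326  -0.0027  51.9506 -78.0285] [-0.9571  0.3568  0.2233] 1.0027673105591774
```

View pics/g3.png

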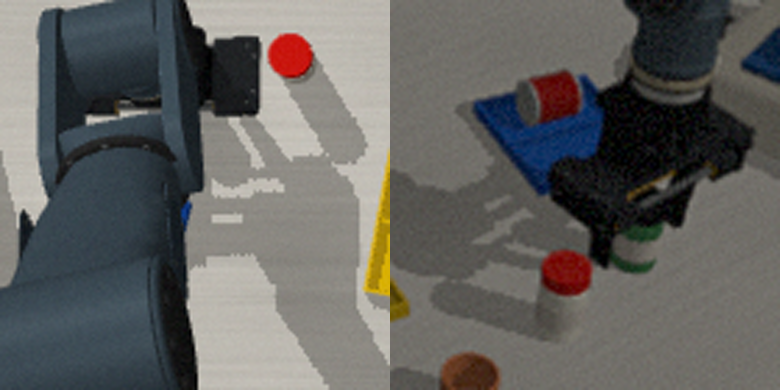

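Request:
arm_command(translation=[[0, 0, 0], [0, 0, 0], [0, 0, 0], [0, 0, 0], [0, 0, 0]], rotation=[[0, 0, 0], [0, 0, 0], [0, 0, 0], [0, 0, 0], [0, 0, 0]], grip=[1, 1, 1, 1, 1])

```text
time_s: 14.25
position: [0.644, 0.25, 0.0452]
tcp_rot: [[1.0, 0.0, -0.0], [0.0, 0.0, 1.0], [0.0, -1.0, 0.0]]
force: [0.0, 0.6, 0.3]
opening: 0.632
```

Request:
arm_command(translation=[[0, 0, 0], [0, 0, 0], [0, 0, 0], [0, 0, 0]], rotation=[[0, 0, 0], [0, 0, 0], [0, 0, 0], [0, 0, 0]], grip=[1, 1, 1, 1])

```text
time_s: 14.65
position: [0.6439, 0.2501, 0.045]
tcp_rot: [[1.0, 0.0, -0.0], [0.0, 0.0, 1.0], [0.0, -1.0, 0.0]]
force: [0.2, 0.2, 0.7]
opening: 0.513
```

Request:
arm_command(translation=[[0, -0.1, 0], [0, -0.3, 0], [0, -0.55, 0], [0, -0.8, 0], [0, -1, 0]], rotation=[[0, 0, 0], [0, 0, 0], [0, 0, 0], [0, 0, 0], [0, 0, 0]], grip=[1, 1, 1, 1, 1])

```text
time_s: 15.15
position: [0.6446, 0.2502, 0.1275]
tcp_rot: [[1.0, 0.002, -0.0], [0.0, 0.0, 1.0], [0.002, -1.0, 0.0]]
force: [-0.1, 0.5, -1.3]
opening: 0.511
```

Request:
arm_command(translation=[[0, -0.3, 0], [0, -0.65, 0], [0, -1, 0]], rotation=[[0, 0, 0], [0, 0, 0], [0, 0, 0]], grip=[1, 1, 1])

```text
time_s: 15.45
position: [0.6436, 0.2499, 0.2067]
tcp_rot: [[1.0, -0.0, -0.0], [0.0, -0.0, 1.0], [-0.0, -1.0, -0.0]]
force: [0.5, 0.1, -1.2]
opening: 0.514
```

Request:
arm_command(translation=[[-0.2, 0, -0.2], [-0.5, 0, -0.5], [-0.75, 0, -0.75], [-1, 0, -1]], rotation=[[0, 0, 0], [0, 0, 0], [0, 0, 0], [0, 0, 0]], grip=[1, 1, 1, 1])

```text
time_s: 15.85
position: [0.5629, 0.1693, 0.206]
tcp_rot: [[1.0, 0.001, -0.0], [0.0, -0.0, 1.0], [0.001, -1.0, -0.0]]
force: [0.0, -0.2, -1.4]
opening: 0.513
```

Request:
arm_command(translation=[[-0.15, 0, -0.33], [-0.3, 0, -0.67], [-0.4325, 0, -1]], rotation=[[0, 0, 0], [0, 0, 0], [0, 0, 0]], grip=[1, 1, 1])

```text
time_s: 16.15
position: [0.5286, 0.0891, 0.206]
tcp_rot: [[1.0, 0.001, -0.001], [0.001, -0.0, 1.0], [0.001, -1.0, -0.0]]
force: [-0.6, -0.0, -1.5]
opening: 0.512
```

Request:
arm_command(translation=[[0, 0, -0.33], [0, 0, -0.67], [0, 0, -1]], rotation=[[0, 0, 0], [0, 0, 0], [0, 0, 0]], grip=[1, 1, 1])

```text
time_s: 16.45
position: [0.5293, 0.0089, 0.2061]
tcp_rot: [[1.0, 0.001, -0.0], [0.0, -0.0, 1.0], [0.001, -1.0, -0.0]]
force: [0.6, -0.1, -1.2]
opening: 0.516
```

Request:
arm_command(translation=[[0, 0.1, -0.3], [0, 0.35, -0.45], [0, 0.65, -0.505], [0, 0.9, -0.505], [0, 1, -0.505]], rotation=[[0, 0, 0], [0, 0, 0], [0, 0, 0], [0, 0, 0], [0, 0, 0]], grip=[1, 1, 1, 1, 1])

```text
time_s: 16.95
position: [0.5285, -0.0305, 0.1241]
tcp_rot: [[1.0, -0.002, 0.001], [-0.001, 0.001, 1.0], [-0.002, -1.0, 0.001]]
force: [-0.3, 0.4, -0.6]
opening: 0.511
```

Request:
arm_command(translation=[[0, 0.2, 0], [0, 0.4, 0], [0, 0.6, 0], [0, 0.75, 0], [0, 0.8125, 0]], rotation=[[0, 0, 0], [0, 0, 0], [0, 0, 0], [0, 0, 0], [0, 0, 0]], grip=[1, 1, 1, 1, 1])

```text
time_s: 17.45
position: [0.5293, -0.0302, 0.0596]
tcp_rot: [[1.0, -0.001, -0.0], [0.0, 0.0, 1.0], [-0.001, -1.0, 0.0]]
force: [-0.6, 0.5, -1.3]
opening: 0.512
```

Request:
arm_command(translation=[[0, 0.04, 0], [0, 0.07, 0], [0, 0.1, 0], [0, 0.12, 0], [0, 0.13, 0]], rotation=[[0, 0, 0], [0, 0, 0], [0, 0, 0], [0, 0, 0], [0, 0, 0]], grip=[1, 1, 1, 1, 1])

```text
time_s: 17.95
position: [0.5295, -0.0304, 0.0497]
tcp_rot: [[1.0, 0.0, -0.0], [0.0, -0.0, 1.0], [0.0, -1.0, -0.0]]
force: [0.0, 0.1, -1.3]
opening: 0.511
```

Request:
arm_command(translation=[[0, 0.005, 0], [0, 0.005, 0], [0, 0.005, 0], [0, 0.005, 0], [0, 0.005, 0]], rotation=[[0, 0, 0], [0, 0, 0], [0, 0, 0], [0, 0, 0], [0, 0, 0]], grip=[1, 1, 1, 1, 1])

```text
time_s: 18.45
position: [0.5294, -0.0304, 0.0492]
tcp_rot: [[1.0, 0.0, -0.0], [0.0, -0.0, 1.0], [0.0, -1.0, -0.0]]
force: [-0.3, -0.2, -0.9]
opening: 0.508
```

Request:
arm_command(translation=[[0, 0, 0], [0, 0, 0], [0, 0, 0], [0, 0, 0], [0, 0, 0]], rotation=[[0, 0, 0], [0, 0, 0], [0, 0, 0], [0, 0, 0], [0, 0, 0]], grip=[-0.1, -0.25, -0.4, -0.55, -0.55])

```text
time_s: 18.95
position: [0.5294, -0.0304, 0.0492]
tcp_rot: [[1.0, 0.0, 0.0], [-0.0, -0.0, 1.0], [0.0, -1.0, -0.0]]
force: [0.1, -0.2, 0.3]
opening: 0.747
```

Request:
arm_command(translation=[[0, -0.1, 0], [0, -0.4, 0], [0, -0.7, 0], [0, -1, 0]], rotation=[[0, 0, 0], [0, 0, 0], [0, 0, 0], [0, 0, 0]], grip=[-0.55, -0.55, -0.55, -0.55])

```text
time_s: 19.35
position: [0.5292, -0.0303, 0.1304]
tcp_rot: [[1.0, -0.0, -0.0], [0.0, 0.0, 1.0], [-0.0, -1.0, 0.0]]
force: [-0.0, 0.1, 0.1]
opening: 0.776
```

Request:
arm_command(translation=[[0.33, 0, 0.2], [0.67, 0, 0.4], [1, 0, 0.41]], rotation=[[0, 0, 0], [0, 0, 0], [0, 0, 0]], grip=[-1, -1, -1])

```text
time_s: 19.65
position: [0.61, 0.0042, 0.1304]
tcp_rot: [[1.0, 0.001, -0.002], [0.002, 0.0, 1.0], [0.001, -1.0, 0.0]]
force: [0.4, -0.3, -0.7]
opening: 0.952
```

Request:
arm_command(translation=[[0.33, 0, 0], [0.67, 0, 0], [1, 0, 0]], rotation=[[0, 0, 0], [0, 0, 0], [0, 0, 0]], grip=[-1, -1, -1])

```text
time_s: 19.95
position: [0.6903, 0.0026, 0.1298]
tcp_rot: [[1.0, 0.0, -0.0], [0.0, -0.0, 1.0], [0.0, -1.0, -0.0]]
force: [0.4, 0.8, 0.0]
opening: 1.003
```

Request:
arm_command(translation=[[0.1175, 0, 0], [0.1175, 0.2, 0], [0.1175, 0.4, 0], [0.1175, 0.6, 0], [0.1175, 0.6, 0]], rotation=[[0, 0, 0], [0, 0, 0], [0, 0, 0], [0, 0, 0], [0, 0, 0]], grip=[-1, -1, -1, -1, -1])

```text
time_s: 20.45
position: [0.6947, 0.0029, 0.0769]
tcp_rot: [[1.0, -0.009, 0.0], [-0.0, 0.001, 1.0], [-0.009, -1.0, 0.001]]
force: [-1.0, 0.2, -0.2]
opening: 1.003
```

Request:
arm_command(translation=[[0, 0.15, 0], [0, 0.35, 0], [0, 0.5275, 0], [0, 0.5275, 0], [0, 0.5275, 0]], rotation=[[0, 0, 0], [0, 0, 0], [0, 0, 0], [0, 0, 0], [0, 0, 0]], grip=[-1, -1, -1, -1, -1])

```text
time_s: 20.95
position: [0.6984, 0.0025, 0.0381]
tcp_rot: [[1.0, -0.001, -0.0], [0.0, 0.0, 1.0], [-0.001, -1.0, 0.0]]
force: [-1.1, -0.2, 0.1]
opening: 1.0
```

```bash
python3 -c "
from h import *
np.set_printoptions(precision=4,suppress=True)
s=bot.read_state();print(s['time_s'],s['position'],s['force'],s['opening'])
b=eyes.capture('scene')['image']
cv2.imwrite('pics/g4.png',cv2.resize(b[120:300,180:420],(720,540),interpolation=2))"
```

```text
20.95 [0.6984 0.0025 0.0381] [-1.0781 -0.1998  0.1274] 1.0003214880703604
```

View pics/g4.png

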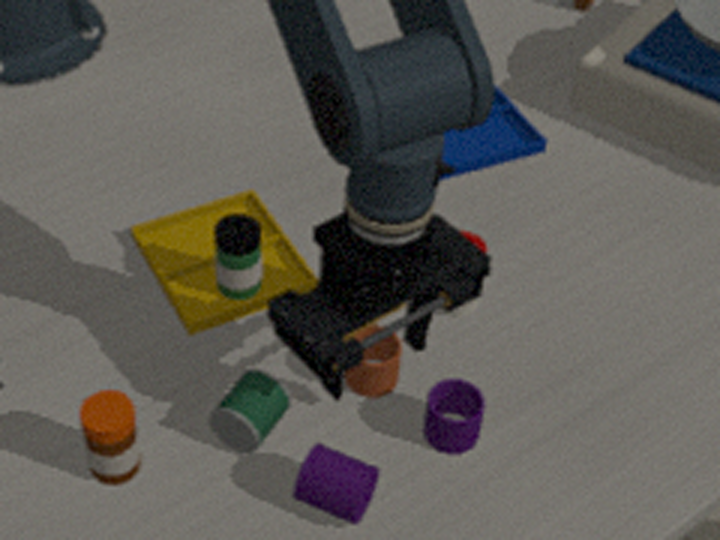

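Request:
arm_command(translation=[[0, 0, 0], [0, 0, 0], [0, 0, 0], [0, 0, 0], [0, 0, 0]], rotation=[[0, 0, 0], [0, 0, 0], [0, 0, 0], [0, 0, 0], [0, 0, 0]], grip=[1, 1, 1, 1, 1])

```text
time_s: 21.5
position: [0.6988, 0.0024, 0.0392]
tcp_rot: [[1.0, 0.0, -0.0], [0.0, -0.0, 1.0], [0.0, -1.0, -0.0]]
force: [0.7, 0.1, -0.4]
opening: 0.63
```

Request:
arm_command(translation=[[0, 0, 0], [0, 0, 0], [0, 0, 0], [0, 0, 0]], rotation=[[0, 0, 0], [0, 0, 0], [0, 0, 0], [0, 0, 0]], grip=[1, 1, 1, 1])

```text
time_s: 21.9
position: [0.6988, 0.0025, 0.0391]
tcp_rot: [[1.0, 0.0, -0.0], [0.0, -0.0, 1.0], [0.0, -1.0, -0.0]]
force: [0.1, -0.1, 1.7]
opening: 0.578
```

Request:
arm_command(translation=[[0, -0.1, 0], [0, -0.3, 0], [0, -0.55, 0], [0, -0.8, 0], [0, -1, 0]], rotation=[[0, 0, 0], [0, 0, 0], [0, 0, 0], [0, 0, 0], [0, 0, 0]], grip=[1, 1, 1, 1, 1])

```text
time_s: 22.4
position: [0.6994, 0.0023, 0.1215]
tcp_rot: [[1.0, 0.002, -0.0], [0.0, -0.0, 1.0], [0.002, -1.0, -0.0]]
force: [-0.4, 0.3, -1.1]
opening: 0.575
```

Request:
arm_command(translation=[[0, -0.3, 0], [0, -0.65, 0], [0, -1, 0]], rotation=[[0, 0, 0], [0, 0, 0], [0, 0, 0]], grip=[1, 1, 1])

```text
time_s: 22.7
position: [0.6984, 0.0025, 0.2007]
tcp_rot: [[1.0, -0.0, -0.0], [0.0, -0.0, 1.0], [-0.0, -1.0, -0.0]]
force: [0.3, -0.3, -0.5]
opening: 0.574
```

Request:
arm_command(translation=[[-0.2, 0, -0.1], [-0.45, 0, -0.2], [-0.75, 0, -0.249], [-1, 0, -0.249]], rotation=[[0, 0, 0], [0, 0, 0], [0, 0, 0], [0, 0, 0]], grip=[1, 1, 1, 1])

```text
time_s: 23.1
position: [0.6175, -0.018, 0.1999]
tcp_rot: [[1.0, 0.0, 0.001], [-0.001, -0.0, 1.0], [0.0, -1.0, -0.0]]
force: [0.2, 1.3, -0.8]
opening: 0.571
```

Request:
arm_command(translation=[[-0.33, 0, 0], [-0.67, 0, 0], [-1, 0, 0]], rotation=[[0, 0, 0], [0, 0, 0], [0, 0, 0]], grip=[1, 1, 1])

```text
time_s: 23.4
position: [0.5376, -0.0175, 0.1999]
tcp_rot: [[1.0, 0.001, -0.0], [0.0, -0.0, 1.0], [0.001, -1.0, -0.0]]
force: [0.6, 0.1, -1.5]
opening: 0.575
```

Request:
arm_command(translation=[[-0.33, 0, 0], [-0.67, 0, 0], [-0.9, 0, 0], [-1.0, 0, 0]], rotation=[[0, 0, 0], [0, 0, 0], [0, 0, 0], [0, 0, 0]], grip=[1, 1, 1, 1])

```text
time_s: 23.8
position: [0.4567, -0.0172, 0.1997]
tcp_rot: [[1.0, -0.001, 0.0], [-0.0, 0.0, 1.0], [-0.001, -1.0, 0.0]]
force: [0.2, -0.3, -1.4]
opening: 0.574
```

Request:
arm_command(translation=[[-0.0275, 0.2, 0], [-0.0275, 0.45, 0], [-0.0275, 0.7, 0], [-0.0275, 0.9, 0], [-0.0275, 1, 0]], rotation=[[0, 0, 0], [0, 0, 0], [0, 0, 0], [0, 0, 0], [0, 0, 0]], grip=[1, 1, 1, 1, 1])

```text
time_s: 24.3
position: [0.4572, -0.0177, 0.1183]
tcp_rot: [[1.0, 0.0, 0.0], [-0.0, -0.0, 1.0], [0.0, -1.0, -0.0]]
force: [0.1, 0.7, -1.1]
opening: 0.576
```

Request:
arm_command(translation=[[0, 0.2, 0], [0, 0.4, 0], [0, 0.6, 0], [0, 0.75, 0], [0, 0.8, 0]], rotation=[[0, 0, 0], [0, 0, 0], [0, 0, 0], [0, 0, 0], [0, 0, 0]], grip=[1, 1, 1, 1, 1])

```text
time_s: 24.8
position: [0.4572, -0.0177, 0.0544]
tcp_rot: [[1.0, 0.0, 0.0], [-0.0, -0.0, 1.0], [0.0, -1.0, -0.0]]
force: [-0.8, 0.5, -0.9]
opening: 0.575
```

Request:
arm_command(translation=[[0, 0.05, 0], [0, 0.1, 0], [0, 0.13, 0], [0, 0.147, 0], [0, 0.147, 0]], rotation=[[0, 0, 0], [0, 0, 0], [0, 0, 0], [0, 0, 0], [0, 0, 0]], grip=[1, 1, 1, 1, 1])

```text
time_s: 25.3
position: [0.4566, -0.0175, 0.0433]
tcp_rot: [[1.0, 0.0, -0.0], [0.0, -0.0, 1.0], [0.0, -1.0, -0.0]]
force: [0.3, 0.5, 0.0]
opening: 0.576
```

Request:
arm_command(translation=[[0, 0, 0], [0, 0, 0], [0, 0, 0], [0, 0, 0], [0, 0, 0]], rotation=[[0, 0, 0], [0, 0, 0], [0, 0, 0], [0, 0, 0], [0, 0, 0]], grip=[-0.2, -0.35, -0.5, -0.6, -0.6])

```text
time_s: 25.8
position: [0.4566, -0.0175, 0.0433]
tcp_rot: [[1.0, 0.0, -0.0], [0.0, -0.0, 1.0], [0.0, -1.0, -0.0]]
force: [-1.0, 0.1, -0.5]
opening: 0.781
```

Request:
arm_command(translation=[[0, -0.1, 0], [0, -0.4, 0], [0, -0.7, 0], [0, -1, 0]], rotation=[[0, 0, 0], [0, 0, 0], [0, 0, 0], [0, 0, 0]], grip=[-0.6, -0.6, -0.6, -0.6])

```text
time_s: 26.2
position: [0.4562, -0.0174, 0.1244]
tcp_rot: [[1.0, -0.0, -0.0], [0.0, 0.0, 1.0], [-0.0, -1.0, 0.0]]
force: [0.5, -0.3, -0.9]
opening: 0.799
```

Request:
arm_command(translation=[[0.33, 0, -0.33], [0.67, 0, -0.67], [1, 0, -1]], rotation=[[0, 0, 0], [0, 0, 0], [0, 0, 0]], grip=[-1, -1, -1])

```text
time_s: 26.5
position: [0.5375, -0.0983, 0.1244]
tcp_rot: [[1.0, 0.001, -0.001], [0.001, -0.001, 1.0], [0.001, -1.0, -0.001]]
force: [-0.0, 0.3, -1.0]
opening: 0.961
```

Request:
arm_command(translation=[[0.33, 0, -0.1], [0.67, 0, -0.2], [1, 0, -0.299]], rotation=[[0, 0, 0], [0, 0, 0], [0, 0, 0]], grip=[-1, -1, -1])

```text
time_s: 26.8
position: [0.6173, -0.122, 0.1238]
tcp_rot: [[1.0, -0.0, 0.001], [-0.001, 0.0, 1.0], [-0.0, -1.0, 0.0]]
force: [0.1, -0.2, -0.5]
opening: 0.995
```

Request:
arm_command(translation=[[0.4, 0, 0], [0.811, 0, 0], [0.811, 0.2, 0], [0.811, 0.375, 0], [0.811, 0.375, 0]], rotation=[[0, -0.12, 0], [0, -0.24, 0], [0, -0.35, 0], [0, -0.35, 0], [0, -0.35, 0]], grip=[-1, -1, -1, -1, -1])

```text
time_s: 27.3
position: [0.6785, -0.1204, 0.0904]
tcp_rot: [[0.934, -0.007, -0.356], [0.356, 0.002, 0.934], [-0.006, -1.0, 0.005]]
force: [-0.5, 0.3, -0.3]
opening: 1.001
```

Request:
arm_command(translation=[[0, 0.2, 0], [0, 0.45, 0], [0, 0.65, 0], [0, 0.7275, 0], [0, 0.7275, 0]], rotation=[[0, 0, 0], [0, 0, 0], [0, 0, 0], [0, 0, 0], [0, 0, 0]], grip=[-1, -1, -1, -1, -1])

```text
time_s: 27.8
position: [0.6804, -0.1212, 0.0335]
tcp_rot: [[0.934, -0.003, -0.358], [0.358, 0.001, 0.934], [-0.002, -1.0, 0.002]]
force: [-0.4, -1.4, 0.3]
opening: 0.998
```

```bash
python3 -c "
from h import *
np.set_printoptions(precision=4,suppress=True)
s=bot.read_state();print(s['time_s'],s['position'],s['joint_positions'],s['force'],s['opening'])
b=eyes.capture('scene')['image']
cv2.imwrite('pics/g5.png',cv2.resize(b[120:300,160:400],(720,540),interpolation=2))"
```

```text
27.8 [ 0.6804 -0.1212  0.0335] [ -19.3397   49.9917   79.0219   -0.003    51.1485 -130.3106] [-0.4465 -1.4342  0.3008] 0.9979493440278039
```

View pics/g5.png

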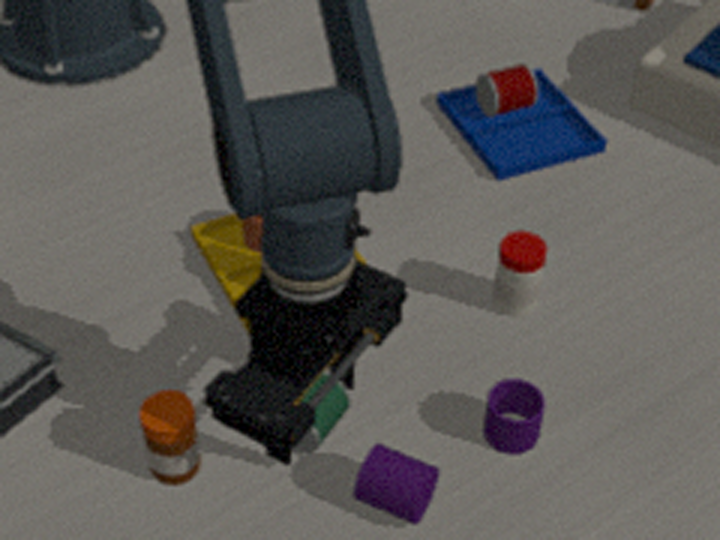

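Request:
arm_command(translation=[[0, 0, 0], [0, 0, 0], [0, 0, 0], [0, 0, 0], [0, 0, 0]], rotation=[[0, 0, 0], [0, 0, 0], [0, 0, 0], [0, 0, 0], [0, 0, 0]], grip=[1, 1, 1, 1, 1])

```text
time_s: 28.35
position: [0.6815, -0.1214, 0.0353]
tcp_rot: [[0.934, 0.0, -0.358], [0.358, -0.0, 0.934], [0.0, -1.0, -0.0]]
force: [0.2, 1.5, 0.8]
opening: 0.627
```

Request:
arm_command(translation=[[0, 0, 0], [0, 0, 0], [0, 0, 0], [0, 0, 0]], rotation=[[0, 0, 0], [0, 0, 0], [0, 0, 0], [0, 0, 0]], grip=[1, 1, 1, 1])

```text
time_s: 28.75
position: [0.6815, -0.1214, 0.0353]
tcp_rot: [[0.934, 0.0, -0.358], [0.358, -0.0, 0.934], [0.0, -1.0, -0.0]]
force: [-0.1, 0.6, 3.2]
opening: 0.617
```

Request:
arm_command(translation=[[0, -0.1, 0], [0, -0.3, 0], [0, -0.55, 0], [0, -0.8, 0], [0, -1, 0]], rotation=[[0, 0, 0], [0, 0, 0], [0, 0, 0], [0, 0, 0], [0, 0, 0]], grip=[1, 1, 1, 1, 1])

```text
time_s: 29.25
position: [0.682, -0.1217, 0.1174]
tcp_rot: [[0.934, 0.002, -0.358], [0.358, -0.001, 0.934], [0.002, -1.0, -0.002]]
force: [-0.4, -0.6, -1.7]
opening: 0.619
```

Request:
arm_command(translation=[[0, -0.3, 0], [0, -0.6, 0], [0, -0.9, 0], [0, -1, 0]], rotation=[[0, 0.1, 0], [0, 0.2, 0], [0, 0.3, 0], [0, 0.35, 0]], grip=[1, 1, 1, 1])

```text
time_s: 29.65
position: [0.6829, -0.1219, 0.1992]
tcp_rot: [[1.0, 0.006, 0.003], [-0.003, -0.002, 1.0], [0.006, -1.0, -0.002]]
force: [0.7, 0.3, -1.1]
opening: 0.619
```

Request:
arm_command(translation=[[-0.2, 0, -0.2], [-0.45, 0, -0.45], [-0.75, 0, -0.75], [-1, 0, -1]], rotation=[[0, 0, 0], [0, 0, 0], [0, 0, 0], [0, 0, 0]], grip=[1, 1, 1, 1])

```text
time_s: 30.05
position: [0.6002, -0.2022, 0.1959]
tcp_rot: [[1.0, 0.0, -0.0], [0.0, -0.001, 1.0], [0.0, -1.0, -0.001]]
force: [0.2, 0.3, -1.0]
opening: 0.616
```

Request:
arm_command(translation=[[-0.25, 0, -0.25], [-0.5, 0, -0.5], [-0.75, 0, -0.75], [-1, 0, -1]], rotation=[[0, 0, 0], [0, 0, 0], [0, 0, 0], [0, 0, 0]], grip=[1, 1, 1, 1])

```text
time_s: 30.45
position: [0.5205, -0.2821, 0.1959]
tcp_rot: [[1.0, 0.001, -0.0], [0.0, -0.001, 1.0], [0.001, -1.0, -0.001]]
force: [0.2, -0.2, -0.6]
opening: 0.619
```

Request:
arm_command(translation=[[-0.2, 0.1, -0.2], [-0.4, 0.35, -0.4], [-0.5375, 0.65, -0.5475], [-0.5375, 0.9, -0.5475], [-0.5375, 1, -0.5475]], rotation=[[0, -0.1, 0], [0, -0.2, 0], [0, -0.275, 0], [0, -0.275, 0], [0, -0.275, 0]], grip=[1, 1, 1, 1, 1])

```text
time_s: 30.95
position: [0.4772, -0.325, 0.114]
tcp_rot: [[0.959, -0.002, -0.283], [0.283, 0.002, 0.959], [-0.001, -1.0, 0.002]]
force: [0.6, 0.8, -0.3]
opening: 0.62
```

```bash
python3 -c "
from h import *
np.set_printoptions(precision=4,suppress=True)
s=bot.read_state();print(s['time_s'],s['position'],s['joint_positions'],s['force'],s['opening'])
b=eyes.capture('scene')['image']
cv2.imwrite('pics/g6.png',cv2.resize(b[160:290,100:290],(760,520),interpolation=2))"
```

```text
30.95 [ 0.4772 -0.325   0.114 ] [ -45.3433   36.8891   95.1575    0.0023   48.1129 -151.7627] [ 0.5543  0.7731 -0.3285] 0.6199507241723231
```

View pics/g6.png

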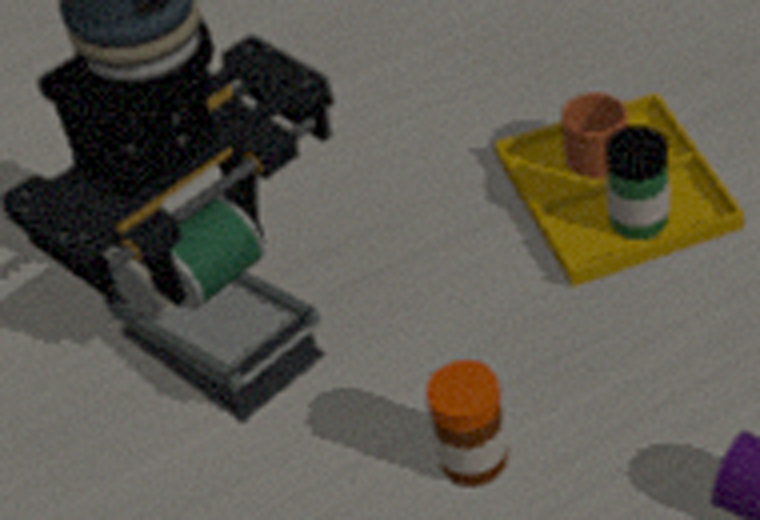

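Request:
arm_command(translation=[[0, 0.15, 0], [0, 0.3, 0], [0, 0.42, 0], [0, 0.5, 0], [0, 0.53, 0]], rotation=[[0, 0, 0], [0, 0, 0], [0, 0, 0], [0, 0, 0], [0, 0, 0]], grip=[1, 1, 1, 1, 1])

```text
time_s: 31.5
position: [0.4783, -0.3248, 0.0717]
tcp_rot: [[0.959, -0.001, -0.284], [0.284, 0.001, 0.959], [-0.001, -1.0, 0.001]]
force: [-0.6, 0.2, -1.5]
opening: 0.62
```

Request:
arm_command(translation=[[0, 0.015, 0], [0, 0.026, 0], [0, 0.026, 0], [0, 0.026, 0]], rotation=[[0, 0, 0], [0, 0, 0], [0, 0, 0], [0, 0, 0]], grip=[1, 1, 1, 1])

```text
time_s: 31.9
position: [0.4786, -0.3254, 0.0709]
tcp_rot: [[0.959, 0.0, -0.284], [0.284, -0.0, 0.959], [0.0, -1.0, -0.001]]
force: [-0.1, -0.2, -0.7]
opening: 0.619
```

Request:
arm_command(translation=[[0, 0, 0], [0, 0, 0], [0, 0, 0], [0, 0, 0], [0, 0, 0]], rotation=[[0, 0, 0], [0, 0, 0], [0, 0, 0], [0, 0, 0], [0, 0, 0]], grip=[-0.3, -0.4, -0.55, -0.7, -0.7])

```text
time_s: 32.4
position: [0.4785, -0.3253, 0.0706]
tcp_rot: [[0.959, 0.0, -0.284], [0.284, -0.0, 0.959], [0.0, -1.0, -0.0]]
force: [0.3, 0.1, -0.0]
opening: 0.829
```

Request:
arm_command(translation=[[0, 0, 0], [0, -0.2, 0], [0, -0.4, 0], [0, -0.7, 0], [0, -1, 0]], rotation=[[0, 0, 0], [0, 0, 0], [0, 0, 0], [0, 0, 0], [0, 0, 0]], grip=[-0.7, -0.7, -0.7, -0.7, -0.7])

```text
time_s: 32.9
position: [0.4781, -0.325, 0.151]
tcp_rot: [[0.959, -0.001, -0.284], [0.284, 0.001, 0.959], [-0.001, -1.0, 0.001]]
force: [0.2, -0.1, -1.3]
opening: 0.849
```

Request:
arm_command(translation=[[0, -0.2, 0], [0, -0.4, 0], [0, -0.5, 0]], rotation=[[0, 0.1, 0], [0, 0.2, 0], [0, 0.275, 0]], grip=[-1, -1, -1])

```text
time_s: 33.2
position: [0.4789, -0.3256, 0.1921]
tcp_rot: [[1.0, 0.002, 0.004], [-0.004, -0.002, 1.0], [0.002, -1.0, -0.002]]
force: [-0.2, -0.1, -0.5]
opening: 0.982
```

Request:
arm_command(translation=[[0.33, 0, 0.33], [0.67, 0, 0.67], [1, 0, 1]], rotation=[[0, 0, 0], [0, 0, 0], [0, 0, 0]], grip=[-1, -1, -1])

```text
time_s: 33.5
position: [0.5591, -0.2446, 0.1907]
tcp_rot: [[1.0, 0.0, 0.001], [-0.001, -0.0, 1.0], [0.0, -1.0, -0.0]]
force: [-0.5, -0.8, -0.7]
opening: 0.999
```

Request:
arm_command(translation=[[0.4, 0, 0.05], [0.8, 0, 0.0975], [1, 0, 0.0975]], rotation=[[0, 0, 0], [0, 0, 0], [0, 0, 0]], grip=[-1, -1, -1])

```text
time_s: 33.8
position: [0.641, -0.2364, 0.1906]
tcp_rot: [[1.0, 0.002, -0.002], [0.002, -0.0, 1.0], [0.002, -1.0, -0.0]]
force: [0.1, -0.1, 0.7]
opening: 0.997
```

Request:
arm_command(translation=[[0.0775, 0.25, 0], [0.0775, 0.5, 0], [0.0775, 0.75, 0], [0.0775, 1, 0], [0.0775, 1, 0]], rotation=[[0, 0, 0], [0, 0, 0], [0, 0, 0], [0, 0, 0], [0, 0, 0]], grip=[-1, -1, -1, -1, -1])

```text
time_s: 34.3
position: [0.6408, -0.236, 0.1055]
tcp_rot: [[1.0, -0.009, 0.001], [-0.001, 0.005, 1.0], [-0.009, -1.0, 0.005]]
force: [-0.3, 0.7, -0.3]
opening: 1.0
```

Request:
arm_command(translation=[[0, 0.25, 0], [0, 0.5, 0], [0, 0.75, 0], [0, 0.819, 0], [0, 0.819, 0]], rotation=[[0, 0, 0], [0, 0, 0], [0, 0, 0], [0, 0, 0], [0, 0, 0]], grip=[-1, -1, -1, -1, -1])

```text
time_s: 34.8
position: [0.6437, -0.2372, 0.0442]
tcp_rot: [[1.0, -0.002, 0.0], [-0.0, 0.001, 1.0], [-0.002, -1.0, 0.001]]
force: [-0.4, -0.2, -0.2]
opening: 1.0
```

```bash
python3 -c "
from h import *
np.set_printoptions(precision=4,suppress=True)
s=bot.read_state();print(s['time_s'],s['position'],s['joint_positions'],s['force'],s['opening'])
b=eyes.capture('scene')['image']
cv2.imwrite('pics/g7.png',cv2.resize(b[160:290,100:290],(760,520),interpolation=2))"
```

```text
34.8 [ 0.6437 -0.2372  0.0442] [ -29.5425   48.8403   79.7606   -0.006    51.5341 -119.5207] [-0.4361 -0.1745 -0.2146] 0.9997099651389733
```

View pics/g7.png

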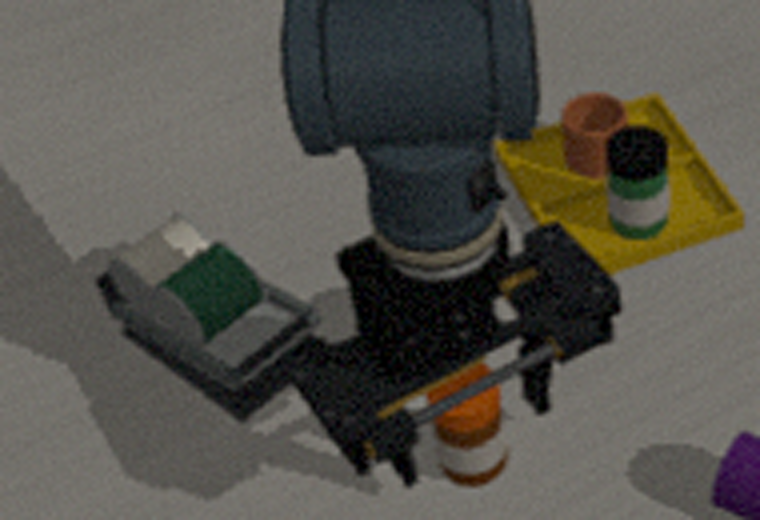

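Request:
arm_command(translation=[[0, 0, 0], [0, 0, 0], [0, 0, 0], [0, 0, 0], [0, 0, 0]], rotation=[[0, 0, 0], [0, 0, 0], [0, 0, 0], [0, 0, 0], [0, 0, 0]], grip=[1, 1, 1, 1, 1])

```text
time_s: 35.35
position: [0.6447, -0.2375, 0.0453]
tcp_rot: [[1.0, 0.0, -0.0], [0.0, -0.0, 1.0], [0.0, -1.0, -0.0]]
force: [-0.8, 0.9, 1.2]
opening: 0.63
```

Request:
arm_command(translation=[[0, 0, 0], [0, 0, 0], [0, 0, 0], [0, 0, 0]], rotation=[[0, 0, 0], [0, 0, 0], [0, 0, 0], [0, 0, 0]], grip=[1, 1, 1, 1])

```text
time_s: 35.75
position: [0.6447, -0.2376, 0.0451]
tcp_rot: [[1.0, 0.0, -0.0], [0.0, -0.0, 1.0], [0.0, -1.0, -0.0]]
force: [-0.1, 0.2, 0.5]
opening: 0.512
```

Request:
arm_command(translation=[[0, -0.1, 0], [0, -0.3, 0], [0, -0.55, 0], [0, -0.8, 0], [0, -1, 0]], rotation=[[0, 0, 0], [0, 0, 0], [0, 0, 0], [0, 0, 0], [0, 0, 0]], grip=[1, 1, 1, 1, 1])

```text
time_s: 36.25
position: [0.6451, -0.2376, 0.1274]
tcp_rot: [[1.0, 0.002, -0.0], [0.0, -0.001, 1.0], [0.002, -1.0, -0.001]]
force: [0.2, 0.2, -2.2]
opening: 0.513
```

Request:
arm_command(translation=[[0, -0.3, 0], [0, -0.65, 0], [0, -1, 0]], rotation=[[0, 0, 0], [0, 0, 0], [0, 0, 0]], grip=[1, 1, 1])

```text
time_s: 36.55
position: [0.6442, -0.2371, 0.2066]
tcp_rot: [[1.0, -0.0, -0.0], [0.0, 0.0, 1.0], [-0.0, -1.0, 0.0]]
force: [0.5, 0.2, -1.6]
opening: 0.513
```

Request:
arm_command(translation=[[-0.2, 0, 0.2], [-0.5, 0, 0.5], [-0.75, 0, 0.75], [-1, 0, 1]], rotation=[[0, 0, 0], [0, 0, 0], [0, 0, 0], [0, 0, 0]], grip=[1, 1, 1, 1])

```text
time_s: 36.95
position: [0.5636, -0.1565, 0.2059]
tcp_rot: [[1.0, 0.001, 0.0], [-0.0, -0.0, 1.0], [0.001, -1.0, -0.0]]
force: [0.5, -0.2, -1.8]
opening: 0.512
```

Request:
arm_command(translation=[[-0.25, 0, 0.33], [-0.5, 0, 0.67], [-0.796, 0, 1]], rotation=[[0, 0, 0], [0, 0, 0], [0, 0, 0]], grip=[1, 1, 1])

```text
time_s: 37.25
position: [0.5005, -0.0765, 0.206]
tcp_rot: [[1.0, 0.002, 0.0], [-0.0, -0.0, 1.0], [0.002, -1.0, -0.0]]
force: [0.0, -0.2, -1.5]
opening: 0.513
```

Request:
arm_command(translation=[[0, 0, 0.33], [0, 0, 0.67], [0, 0, 1]], rotation=[[0, 0, 0], [0, 0, 0], [0, 0, 0]], grip=[1, 1, 1])

```text
time_s: 37.55
position: [0.5008, 0.0036, 0.2061]
tcp_rot: [[1.0, 0.001, 0.0], [-0.0, -0.0, 1.0], [0.001, -1.0, -0.0]]
force: [0.5, -0.4, -2.3]
opening: 0.514
```

Request:
arm_command(translation=[[0, 0, 0.33], [0, 0, 0.67], [0, 0, 1]], rotation=[[0, 0, 0], [0, 0, 0], [0, 0, 0]], grip=[1, 1, 1])

```text
time_s: 37.85
position: [0.5009, 0.0838, 0.206]
tcp_rot: [[1.0, 0.001, -0.0], [0.0, 0.0, 1.0], [0.001, -1.0, 0.0]]
force: [0.0, 0.4, -1.6]
opening: 0.511
```

Request:
arm_command(translation=[[0, 0, 0.33], [0, 0, 0.67], [0, 0, 1]], rotation=[[0, 0, 0], [0, 0, 0], [0, 0, 0]], grip=[1, 1, 1])

```text
time_s: 38.15
position: [0.5008, 0.1638, 0.206]
tcp_rot: [[1.0, 0.001, -0.0], [0.0, 0.0, 1.0], [0.001, -1.0, 0.0]]
force: [-0.6, 0.3, -2.3]
opening: 0.508
```

Request:
arm_command(translation=[[0, 0, 0.33], [0, 0, 0.67], [0, 0, 1]], rotation=[[0, 0, 0], [0, 0, 0], [0, 0, 0]], grip=[1, 1, 1])

```text
time_s: 38.45
position: [0.5007, 0.2438, 0.206]
tcp_rot: [[1.0, 0.001, -0.0], [0.0, 0.0, 1.0], [0.001, -1.0, 0.0]]
force: [0.2, 0.3, -0.7]
opening: 0.513
```

Request:
arm_command(translation=[[0, 0, 0.3], [0, 0.1, 0.6], [0, 0.4, 0.899], [0, 0.8, 0.899], [0, 1, 0.899]], rotation=[[0, 0.07, 0], [0, 0.15, 0], [0, 0.217, 0], [0, 0.217, 0], [0, 0.217, 0]], grip=[1, 1, 1, 1, 1])

```text
time_s: 38.95
position: [0.4995, 0.315, 0.1236]
tcp_rot: [[0.975, -0.002, 0.224], [-0.224, -0.001, 0.975], [-0.002, -1.0, -0.001]]
force: [0.3, -0.7, -1.0]
opening: 0.511
```

```bash
python3 -c "
from h import *
np.set_printoptions(precision=4,suppress=True)
s=bot.read_state();print(s['time_s'],s['position'],s['joint_positions'],s['force'],s['opening'])
b=eyes.capture('scene')['image']
cv2.imwrite('pics/g8.png',cv2.resize(b[80:220,260:400],(560,560),interpolation=2))"
```

```text
38.95 [0.4995 0.315  0.1236] [ 21.4082  36.7977  92.8942  -0.0002  50.4601 -55.6732] [ 0.2738 -0.6919 -0.9916] 0.5107320063663723
```

View pics/g8.png

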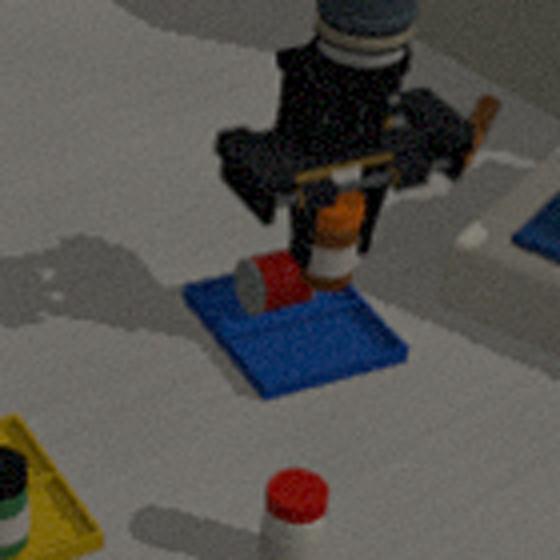

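Request:
arm_command(translation=[[0, 0.2, 0], [0, 0.4, 0], [0, 0.6, 0], [0, 0.75, 0], [0, 0.8125, 0]], rotation=[[0, 0, 0], [0, 0, 0], [0, 0, 0], [0, 0, 0], [0, 0, 0]], grip=[1, 1, 1, 1, 1])

```text
time_s: 39.5
position: [0.5008, 0.3143, 0.0597]
tcp_rot: [[0.974, -0.001, 0.225], [-0.225, -0.0, 0.974], [-0.001, -1.0, -0.0]]
force: [0.3, -0.5, -2.1]
opening: 0.511
```

Request:
arm_command(translation=[[0, 0.04, 0], [0, 0.07, 0], [0, 0.1, 0], [0, 0.12, 0], [0, 0.13, 0]], rotation=[[0, 0, 0], [0, 0, 0], [0, 0, 0], [0, 0, 0], [0, 0, 0]], grip=[1, 1, 1, 1, 1])

```text
time_s: 40.0
position: [0.501, 0.3145, 0.0497]
tcp_rot: [[0.974, 0.0, 0.225], [-0.225, 0.0, 0.974], [0.0, -1.0, 0.0]]
force: [0.2, 0.6, -1.6]
opening: 0.508
```

Request:
arm_command(translation=[[0, 0.004, 0], [0, 0.004, 0], [0, 0.004, 0], [0, 0.004, 0]], rotation=[[0, 0, 0], [0, 0, 0], [0, 0, 0], [0, 0, 0]], grip=[1, 1, 1, 1])

```text
time_s: 40.4
position: [0.501, 0.3145, 0.0493]
tcp_rot: [[0.974, 0.0, 0.225], [-0.225, 0.0, 0.974], [0.0, -1.0, 0.0]]
force: [0.9, -0.2, -1.9]
opening: 0.513
```

Request:
arm_command(translation=[[0, 0, 0], [0, 0, 0], [0, 0, 0], [0, 0, 0], [0, 0, 0]], rotation=[[0, 0, 0], [0, 0, 0], [0, 0, 0], [0, 0, 0], [0, 0, 0]], grip=[-0.1, -0.25, -0.4, -0.55, -0.55])

```text
time_s: 40.9
position: [0.501, 0.3145, 0.0494]
tcp_rot: [[0.974, 0.0, 0.225], [-0.225, 0.0, 0.974], [0.0, -1.0, 0.0]]
force: [-0.7, 0.9, 0.7]
opening: 0.75
```

Request:
arm_command(translation=[[0, -0.1, 0], [0, -0.4, 0], [0, -0.7, 0], [0, -1, 0]], rotation=[[0, 0, 0], [0, 0, 0], [0, 0, 0], [0, 0, 0]], grip=[-0.55, -0.55, -0.55, -0.55])

```text
time_s: 41.3
position: [0.5009, 0.3144, 0.1305]
tcp_rot: [[0.974, -0.0, 0.225], [-0.225, -0.0, 0.974], [-0.0, -1.0, -0.0]]
force: [0.3, 0.6, -0.1]
opening: 0.77
```

Request:
arm_command(translation=[[0, -0.4, 0], [0, -0.8, 0], [0, -1, 0]], rotation=[[0, -0.07, 0], [0, -0.15, 0], [0, -0.217, 0]], grip=[-0.55, -0.55, -0.55])

```text
time_s: 41.6
position: [0.5021, 0.315, 0.213]
tcp_rot: [[1.0, 0.005, -0.003], [0.003, 0.002, 1.0], [0.005, -1.0, 0.002]]
force: [-0.2, 0.4, 0.2]
opening: 0.775
```

Request:
arm_command(translation=[[0, -0.3, -0.33], [0, -0.3, -0.67], [0, -0.3, -1]], rotation=[[0, 0, 0], [0, 0, 0], [0, 0, 0]], grip=[-0.55, -0.55, -0.55])

```text
time_s: 41.9
position: [0.5012, 0.2339, 0.235]
tcp_rot: [[1.0, 0.003, -0.001], [0.001, 0.001, 1.0], [0.003, -1.0, 0.001]]
force: [-0.2, -0.0, -0.1]
opening: 0.778
```

Request:
arm_command(translation=[[0, 0, -0.33], [0, 0, -0.67], [0, 0, -1], [0, 0, -1], [0, 0, -1]], rotation=[[0, 0, 0], [0, 0, 0], [0, 0, 0], [0, 0, 0], [0, 0, 0]], grip=[-0.55, -0.55, -0.55, -0.55, -0.55])

```text
time_s: 42.4
position: [0.501, 0.1543, 0.2338]
tcp_rot: [[1.0, 0.001, 0.002], [-0.002, 0.001, 1.0], [0.001, -1.0, 0.001]]
force: [-0.2, 1.5, -0.1]
opening: 0.776
```

```bash
python3 -c "
from h import *
np.set_printoptions(precision=4,suppress=True)
s=bot.read_state();print(s['time_s'],s['position'],s['force'],s['opening'])
a=eyes.capture('top')['image'];b=eyes.capture('scene')['image']
cv2.imwrite('pics/f1.png',cv2.resize(a[115:305,90:440],(790,429),interpolation=2))
cv2.imwrite('pics/f2.png',cv2.resize(b[110:300,100:420],(790,469),interpolation=2))"
```

```text
42.4 [0.501  0.1543 0.2338] [-0.2473  1.504  -0.1086] 0.7760550227699116
```

View pics/f1.png

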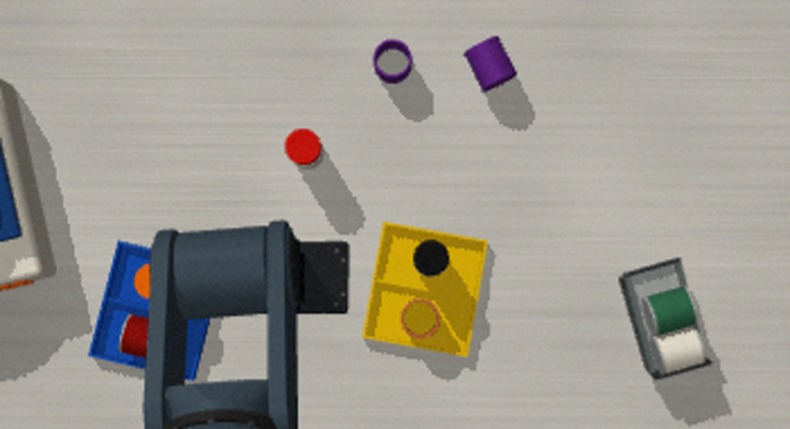

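View pics/f2.png

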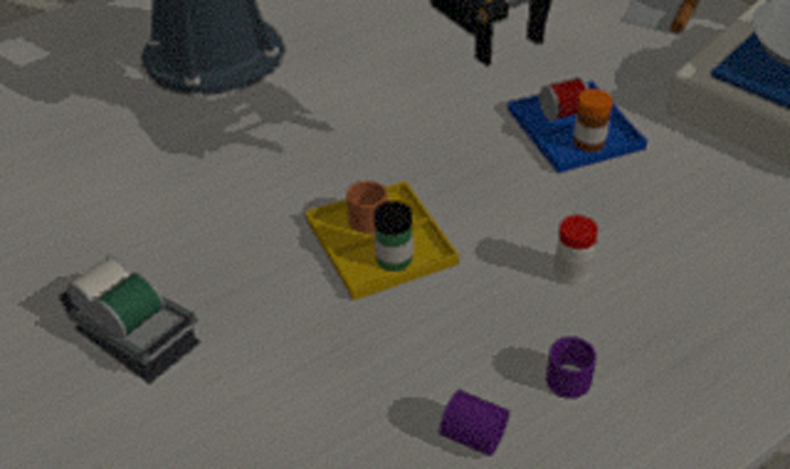

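The final pictures show everything in place. In the scene view, the red tin is at (563,98) and the amber jar at (592,120) in the blue tray. The cutter is at (367,205) and the green jar at (393,235) in the yellow tray. White then green lie in the lane at (105,280) and (130,305), and the red-lidded jar (576,248) and both purple things have not moved. Handing in.

```bash
python3 -c "
from rig import bot
print(bot.hand_in())"
```

```text
the job is handed in; nothing more can be done
None
```

Both baking kits are made up and the job is handed in, at about 42 s of the 128 s allowed. It gave no verdict.

- **Blue tray:** the red tin went in first, laid on its side in the near compartment. The amber jar stands upright in the far one.
- **Yellow tray:** the cutter stands in the near compartment and the green jar in the far one.
- **Lane:** a picture showed the white tin at the front stop before I loaded the green tin, and later ones show the green tin resting behind it.
- **Gentle handling:** both jars were lowered slowly and released less than 1 mm above the tray floor. Wrist force readings stayed within about 4 N at every call.
- **Last checks:** both final pictures agree with all of the above, and the gripper was clear of everything. The red-lidded jar and both purple look-alikes look unmoved. In the top view the arm hid part of the blue tray, so I checked that tray in the scene view.
- **Measuring trouble:** the automatic colour fit failed on the tins because of their pale ends. I took their poses and the lane's from outlines laid over both camera pictures, and these fitted well; all grasps worked the first time.

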